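# Level the specimen table, check its limit switch and load the jars

### The job

Turn the two foot knobs of the aluminium specimen table until it sits level, both bubbles between their lines; then, with the table still empty, press the roller arm of the limit switch down until it clicks and let it spring back. Next set every small white-lidded specimen jar gently upright on the table's plate, anywhere on it, and when all stand there press the roller arm until it clicks once more and let go. Leave the table level and the amber bottle and brass weight standing where they are.

Things in the scene. Friction and masses are not known exactly. Their poses are not given: they have to be found in the camera images.
- plate_mid (a point): Centre of the top face of the levelling table, a bare aluminium plate 180 (x) x 240 (y) x 10 mm, top about 66 mm above the bench when level. Axes are the plate's own: z normal to the face (upright = level), -x its near side, +y its left; yaw up to 0.13 rad. knob_a is at (-115, +135) mm from here, knob_b at (+70, -150). Jars go on the free face, e.g. in a row at x = -30, y from -90 to +90 mm
- tilt_a (a joint): Tilt of the 30 mm wide rail along the plate's left side, which carries knob_a and, on hinges, the plate (rad): 0 level, positive = the near end, where knob_a is, is too high. 1 rad of knob_a changes it by 0.035 rad. The plate tilts with it
- tilt_b (a joint): Tilt of the plate about its hinges on the rail (rad): 0 level, positive = the right (-y) side, where knob_b is, is too high. 1 rad of knob_b changes it by 0.023 rad
- knob_a_grip (a point): Near-left foot knob: black, round, fluted, 38 mm across, 26 mm high, on a 14 mm stem 18 mm high over the near end of the rail. This point is on its axis, 12 mm below its top. Turned about its axis: clockwise from above RAISES this end and the knob with it, 6.5 mm per rad; counter-clockwise lowers it. Stiff (0.12 N m), stays where left; starts up to 2.6 rad off, either way
- knob_b_grip (a point): Grip point of the far-right foot knob on the plate's lug, same make: clockwise from above raises that side by 6.5 mm per rad, counter-clockwise lowers it. It starts too high by 1.6 to 2.9 rad of turning
- bubble_a_top (a point): Centre of the white bubble (12 mm long) in the green tubular level on the rail, which shows tilt_a. It runs to the high end, 200 mm per rad; level when it lies between the two black lines (18 mm apart) at the middle of the level
- level_a_mid (a point): Middle between the two black lines of the level on the rail (66 x 18 x 10 mm, along the plate's x)
- bubble_b_top (a point): Centre of the white bubble (12 mm long) in the green tubular level at the plate's far edge, which shows tilt_b in the same way, 200 mm per rad
- level_b_mid (a point): Middle between the two black lines of the level on the plate (66 x 18 x 10 mm, along the plate's y, at (+75, 0) mm from its centre)
- lever (a joint): Angle of the roller lever of the limit switch (rad): 0 at rest, grows as the roller is pushed down; clicks at 0.45, stops at 0.62; springs back by itself when let go (about 3 N at the roller to start it, 4 N at the click).
- roller (a point): Centre of the black roller (22 mm diameter, 16 mm wide, axis along this frame's y) at the end of the limit switch's steel lever, 79 mm above the bench at rest. Pushed down from above it sinks 29 mm to the click and 39 mm to the stop, straying up to 4 mm sideways. The box front is 38 mm from it on the side away from the robot, and about as high as the roller at rest
- lever_pivot (a point): Pivot of the lever on the right flank of the grey switch box (44 x 40 mm, 78 mm high, on a steel foot). Lever 66 mm from here to the roller, pointing towards the robot (yaw up to 0.25 rad either way), 0.35 rad above level at rest
- jar0_mid (a point): Centre, half-way up, of a specimen jar: glass with a white lid, 42 mm diameter, 50 mm high, 90 g, z up along its axis. Between two and four of these identical jars stand on the bench to the right of the switch; an absent one reads None.
- jar1_mid (a point): Centre, half-way up, of a specimen jar: glass with a white lid, 42 mm diameter, 50 mm high, 90 g, z up along its axis. Between two and four of these identical jars stand on the bench to the right of the switch; an absent one reads None.
- jar2_mid (a point): Centre, half-way up, of a specimen jar: glass with a white lid, 42 mm diameter, 50 mm high, 90 g, z up along its axis. Between two and four of these identical jars stand on the bench to the right of the switch; an absent one reads None.
- jar3_mid (a point): Centre, half-way up, of a specimen jar: glass with a white lid, 42 mm diameter, 50 mm high, 90 g, z up along its axis. Between two and four of these identical jars stand on the bench to the right of the switch; an absent one reads None.
- bottle_at (a point): Bystander among the jars: amber bottle 48 mm across, 105 mm high; this point is on its axis half-way up. To be left standing where it is.
- weight_at (a point): Bystander among the jars: knobbed brass weight 48 mm across, 50 mm high; this point is on its axis half-way up. To be left standing where it is.
There are look-alikes about, which are no part of the job. Leave any purple look-alike of the part that bears jar3_mid alone. Leave any red look-alike of the part that bears jar2_mid alone.

How it is judged:
By the outcome, as a careful person would: the job done as asked, in the order asked, and still so for the second after the job is handed in, with the robot touching nothing.
Of jar0, jar1, jar2, jar3 only 2 to 4 are there at a start; the rules pass over those that are not, and their reading is None.
At some moment in a run one of jar0, jar1, jar2, jar3 may be knocked a few centimetres aside while the robot is not near it.
It also fails if it takes over 210 s, if anything falls off the work surface, if the arm or the gripper's body presses on something with over 40 N, if the wrist force passes 120 N, or if a joint passes its speed limit or range.

### The arm

A 7-joint arm with a two-finger parallel gripper is mounted at the origin on the work surface. World frame = base frame: x ahead of the robot, y to its left, z up, the work surface at z = 0. Lengths are in m, angles in rad, forces in N, time in s.
With the tool pointing down it reaches from about 0.4 to 0.9 m from the base axis. Payload 5.6 kg.
Tool frame: the origin (TCP) lies midway between the tips of the shut fingers; the grasp point (between the pads) lies 19 mm behind it; z points along the fingers, x is the direction in which the jaws open and shut, and the axes are right-handed (so a half turn about z gives the same grasp; the last joint's range is limited). The gripper opens to 92 mm and grips with 3 to 60 N. Pads are 20 mm wide; open, the fingers measure 128 mm over their backs; the gripper's body (75 mm by 189 mm) begins 69 mm behind the grasp point.
Start: joints at [1.142, 0.468, -0.012, 1.603, 0.006, 1.071, -0.056], TCP at [0.245, -0.602, 0.215] pointing down, gripper open.
Joint ranges: [-2.53, 2.53], [-0.31, 2.02], [-1.57, 1.55], [0.28, 2.44], [-1.29, 4.43], [0.15, 1.84], [-2.92, 2.92]. Speed limits (rad/s): [2.57, 2.57, 3.14, 3.14, 3.14, 3.14, 3.14].

### API

Orientations are given as a 3x3 rotation matrix whose columns are the frame's x, y, z axes.
In Python, from cell import bot, read_camera gives the robot as it stands.
- The arm moves only by the shell command python3 -m handwheel 'ROWS' [FORCE]. ROWS is a JSON object of lists of equal length, an entry for each row: "translation": the shift along the tool's x, y, z in m, a list of three; "turn": the turn about the tool's z in rad; "grip": the finger opening in m, from 0 to 0.0919. A call has 1 to 5 rows; each row is the pose to reach, as a shift and turn from the pose commanded when the call began, along the tool's axes at that moment; what a row does not reach only later rows make up. A row lasts 1/12 s, in which the tool goes at most 41.7 mm and 7.16 degrees, less where a joint would pass 70% of its speed; a pose out of reach is approached as far as the arm can. A call with a gripper value outside its range is refused whole. The fingers move at their own pace and stop on an object; FORCE is the grip in N (left out, the last holds). Time passes only in rows, so rows that repeat a pose let the fingers close. It gives the time, the measured TCP pose, the force and the opening at its end, in the units of the state.
- bot.observe(): the state, without advancing time (a new reading comes with each control period).
- read_camera(name): name is "scene" or "top" or "wrist"; returns a dict with "pixels" (480x640x3 uint8, red, green, blue), "z_map" (480x640 float32, m along the optical axis (not along the pixel's ray), 0 where there is no reading), "fovy" (degrees; the focal length in pixels is half the picture's height over the tangent of half this angle, whatever the lens; pixels are square), "cx", "cy" (the principal point, pixels), "rvec" (rotation vector, rad) and "tvec" (3), from world to camera coordinates, as OpenCV has them; the wrist camera has in their place "hand_eye" (4x4, takes a point from camera to tool coordinates, whose origin is the TCP and whose axes are the tool frame's). Camera axes: x right, y down, z forward; pixel columns grow to the right and rows downward; lengths in m; the calibration is good to about 2 mm. A picture is of the moment at which its call begins: read the wrist's pose just before it.
- bot.sign_off(): hands the job in, once; it reports no verdict.
The state is a dict: "time_s": time; "joint_pos": joint angles; "joint_vel": joint speeds; "joint_torque": joint torques, N m; "tool_pos": TCP position; "ee_rot": TCP orientation; "force": force on the tool from outside, world axes, zero at the start; "torque": the same for the moment, N m; "grip_width": finger opening in m.
Only numpy, scipy, OpenCV 4.12 (cv2) and the standard library are available. Lean on these libraries where they do the work, as an engineer would, in place of code of your own. Each camera call takes 0.05 s, during which the arm holds its last target.

## Working session

There is one attempt and no reset: what is moved stays moved. The work goes in short steps, Python scripts to look and compute and a shell command to move; the robot and the scene stay as the last step left them, time stands still between calls to the robot, and variables do not carry over. Pictures are saved under pics/ and viewed, and the job is handed in when it is done.

```bash
ls; mkdir -p pics
cat > h.py <<'E'
import numpy as np, cv2
from cell import bot, read_camera
def cam(name):
    s=bot.observe()
    c=read_camera(name)
    f=240/np.tan(np.radians(c['fovy'])/2)
    c['K']=np.array([[f,0,c['cx']],[0,f,c['cy']],[0,0,1]])
    if 'rvec' in c and name!='wrist':
        R=cv2.Rodrigues(np.array(c['rvec'],float))[0]; t=np.array(c['tvec'],float).ravel()
        c['Rwc']=R.T; c['o']=-R.T@t
    else:
        H=np.array(c['hand_eye']); R=np.array(s['ee_rot']); 
        c['Rwc']=R@H[:3,:3]; c['o']=R@H[:3,3]+np.array(s['tool_pos'])
    return c
def save(c,fn): cv2.imwrite('pics/'+fn,c['pixels'][:,:,::-1])
def ray(c,u,v):
    return c['Rwc']@(np.linalg.inv(c['K'])@np.array([u,v,1.0]))
def onz(c,u,v,z):
    d=ray(c,u,v); return c['o']+d*(z-c['o'][2])/d[2]
def cloud(c):
    z=c['z_map']; v,u=np.mgrid[0:480,0:640]
    K=c['K']; P=np.stack([(u-K[0,2])/K[0,0]*z,(v-K[1,2])/K[1,1]*z,z],-1)
    return P@c['Rwc'].T+c['o']
def proj(c,p):
    q=c['Rwc'].T@(np.array(p)-c['o']); q=c['K']@q; return q[:2]/q[2]
E
python3 - <<'E'
from h import *
print(bot.observe())
for n in ['scene','top','wrist']:
    c=cam(n); save(c,n+'0.png'); print(n,c['o'],c['fovy'],c['z_map'].min(),c['z_map'].max())
E
```

```text
pics
{'time_s': 0.0, 'joint_pos': array([ 1.14200056,  0.46837941, -0.01157853,  1.60362261,  0.00601672,
        1.07136288, -0.05632327]), 'joint_vel': array([-0.0005573 , -0.00153411,  0.00031379,  0.00109753,  0.00041528,
        0.00162746,  0.0001923 ]), 'joint_torque': array([ 2.93243284e-04, -5.20570135e+01, -1.24090715e-02, -2.43748069e+01,
       -5.66402043e-02,  1.73543481e-02,  1.43600978e-04]), 'tool_pos': array([ 0.24429369, -0.60172696,  0.2136393 ]), 'ee_rot': array([[ 3.76202360e-01, -9.26537189e-01, -7.88415885e-04],
       [-9.26535905e-01, -3.76203157e-01,  1.54941566e-03],
       [-1.73219577e-03,  1.47601799e-04, -9.99998489e-01]]), 'force': array([0.0864995 , 0.7610559 , 0.15666298]), 'torque': array([-1.55529592e-02,  7.78529409e-04,  3.43076095e-05]), 'grip_width': 0.09196925396770589}
scene [ 1.38851753 -0.21059717  1.06416565] 47.79049752792048 0.0 3.5518591
top [ 0.44223234 -0.06879221  1.10181694] 49.42989743986858 0.0 1.9883888
wrist [ 0.31921532 -0.57283283  0.38247057] 58.762032936068074 0.0 0.48306292
```

View pics/scene0.png

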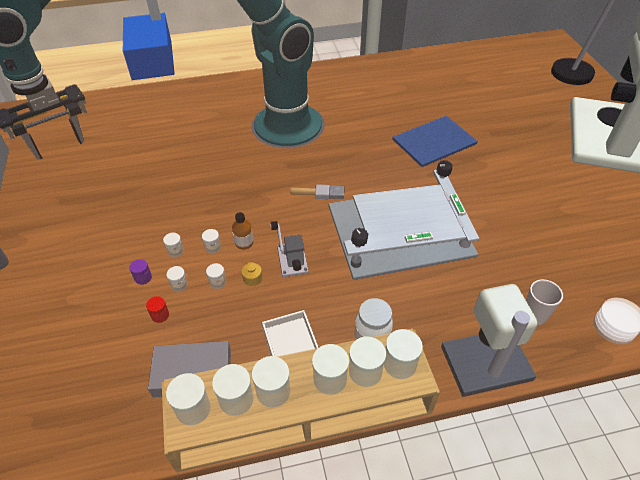

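View pics/top0.png

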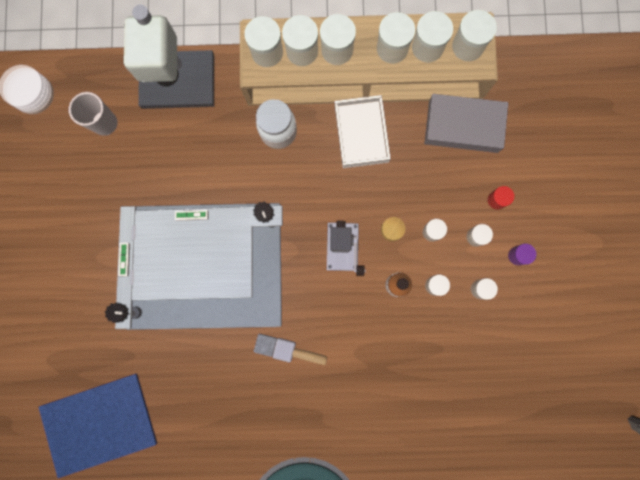

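View pics/wrist0.png

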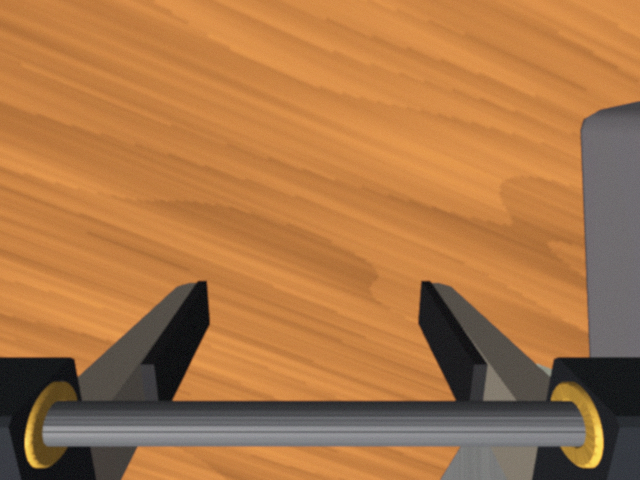

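Run:
```python
from h import *
c=cam('top'); P=cloud(c)
img=c['pixels']; hsv=cv2.cvtColor(img,cv2.COLOR_RGB2HSV)
big=cv2.resize(img[180:340,90:310],None,fx=3.6,fy=3.6,interpolation=cv2.INTER_CUBIC); cv2.imwrite('pics/tz1.png',big[:,:,::-1])
big=cv2.resize(img[180:310,310:550],None,fx=3.3,fy=3.3,interpolation=cv2.INTER_CUBIC); cv2.imwrite('pics/tz2.png',big[:,:,::-1])
for (u,v) in [(436,229),(482,235),(439,285),(486,289),(394,229),(402,284),(360,270),(502,197),(525,255),(264,212),(117,312),(340,240),(333,262)]:
    print(u,v,P[v,u].round(4), P[v-2:v+3,u-2:u+3,2].round(3).min(),P[v-2:v+3,u-2:u+3,2].max().round(3))
H=P[:,:,2]
# lids
m=((hsv[...,1]<60)&(hsv[...,2]>170)&(H>0.035)&(H<0.07)).astype(np.uint8)
n,l,s,ce=cv2.connectedComponentsWithStats(m)
for i in range(1,n):
    if s[i,4]>60 and ce[i][0]>410: print('lid',s[i],ce[i],onz(c,*ce[i],0.05).round(4))
# plate plane
for (u,v) in [(150,230),(200,230),(240,230),(150,290),(200,290),(240,290),(180,260),(124,230),(124,290)]: print('pl',P[v,u].round(4))
```

```text
436 229 [ 0.5696 -0.2829  0.0505] 0.045 0.054
482 235 [ 0.5555 -0.3765  0.0454] 0.045 0.056
439 285 [ 0.4565 -0.2841  0.0487] 0.047 1.102
486 289 [ 0.4462 -0.3764  0.053 ] 0.047 0.055
394 229 [ 0.5719 -0.1982  0.0489] 0.045 0.053
402 284 [ 0.4593 -0.2026  0.1049] 0.1 0.109
360 270 [ 0.4885 -0.1244  0.0897] 0.086 0.092
502 197 [ 0.6322 -0.4206  0.0476] 0.047 0.053
525 255 [ 0.5125 -0.4594  0.0491] 0.046 0.053
264 212 [0.6005 0.0554 0.1301] 0.125 0.131
117 312 [0.4195 0.3355 0.1199] 0.117 0.125
340 240 [ 0.5488 -0.0874  0.0817] 0.076 0.082
333 262 [ 0.5105 -0.0728  0.0079] 0.006 0.014
lid [426 219  21  21 349] [435.79942693 228.99713467] [ 0.5696 -0.2826  0.05  ]
lid [471 224  22  21 355] [481.53521127 234.2       ] [ 0.5567 -0.3743  0.05  ]
lid [428 275  22  21 356] [438.61516854 284.91853933] [ 0.4566 -0.2831  0.05  ]
lid [476 278  21  22 354] [486.07627119 288.66949153] [ 0.4469 -0.3774  0.05  ]
pl [0.5795 0.2914 0.0723]
pl [0.5762 0.1898 0.0778]
pl [0.5738 0.1096 0.0811]
pl [0.4599 0.2883 0.0779]
pl [0.4575 0.1887 0.0822]
pl [0.4555 0.1093 0.0881]
pl [0.5175 0.2294 0.0778]
pl [0.5816 0.3459 0.0666]
pl [0.4612 0.3416 0.073 ]
```

Run:
```python
from h import *
c=cam('scene')
img=c['pixels']
big=cv2.resize(img[150:290,325:485],None,fx=5,fy=4.2,interpolation=cv2.INTER_CUBIC)[:588]; cv2.imwrite('pics/sz1.png',big[:,:,::-1])
```

```text
(no output)
```

View pics/tz1.png

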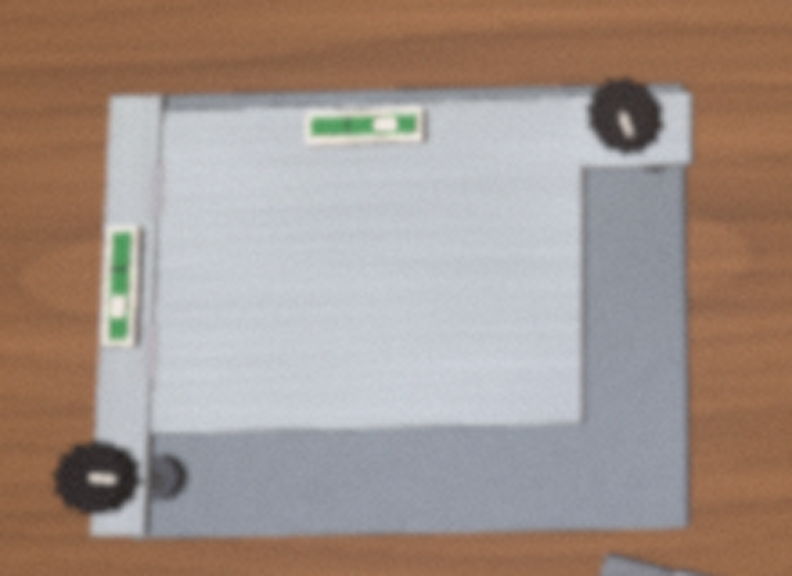

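View pics/tz2.png

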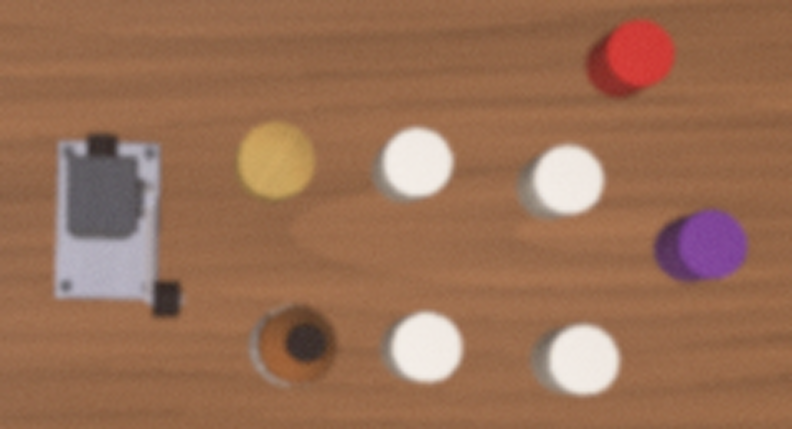

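View pics/sz1.png

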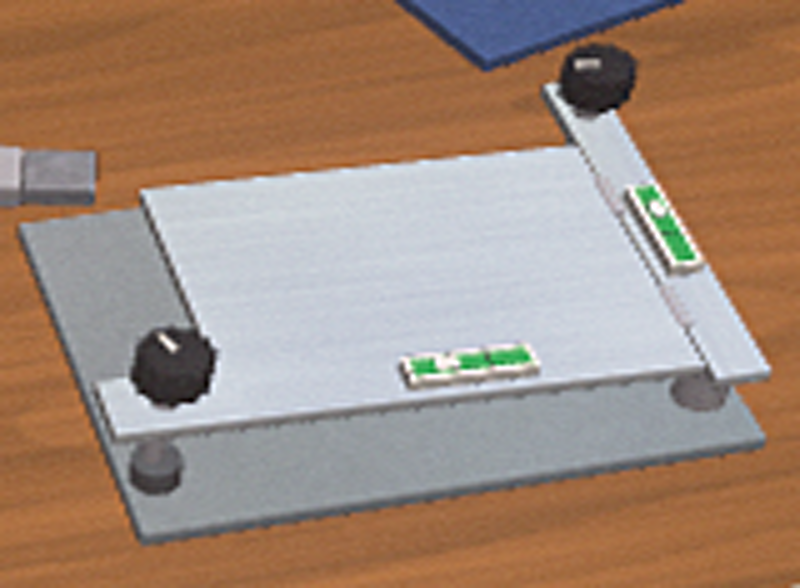

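```bash
cat > lev.py <<'E'
from h import *
def fit(P,m):
    X=P[m]; A=np.c_[X[:,0],X[:,1],np.ones(len(X))]
    for _ in range(4):
        k=np.linalg.lstsq(A,X[:,2],rcond=None)[0]; r=abs(A@k-X[:,2]); g=r<3*np.median(r)+1e-4; A=A[g];X=X[g]
    return k,len(X)
def bubbles(c,verbose=True):
    img=c['pixels']; hsv=cv2.cvtColor(img,cv2.COLOR_RGB2HSV)
    g=((hsv[...,0]>50)&(hsv[...,0]<85)&(hsv[...,1]>110)).astype(np.uint8)
    g=cv2.morphologyEx(g,cv2.MORPH_CLOSE,np.ones((9,9)))
    n,l,s,ce=cv2.connectedComponentsWithStats(g)
    return [(s[i],ce[i]) for i in range(1,n) if s[i,4]>60]
E
python3 - <<'E'
from lev import *
c=cam('top');P=cloud(c)
m=np.zeros((480,640),bool);m[222:296,140:246]=True
k,n=fit(P,m);print('plate slope',k,n)
m=np.zeros((480,640),bool);m[210:236,122:132]=True;m[280:305,118:129]=True
k,n=fit(P,m);print('rail slope',k,n)
for s,ce in bubbles(c): print(s,ce)
for nm,(y0,y1,x0,x1) in dict(a=(235,285,110,140),b=(205,225,165,215)).items():
    cv2.imwrite('pics/l%s.png'%nm,cv2.resize(c['pixels'][y0:y1,x0:x1],None,fx=12,fy=12,interpolation=cv2.INTER_CUBIC)[:,:,::-1])
E
```

```text
plate slope [-0.06032442 -0.06424822  0.12381611] 7429
rail slope [-0.08663076 -2.40138162  0.93777382] 535
```

View pics/la.png

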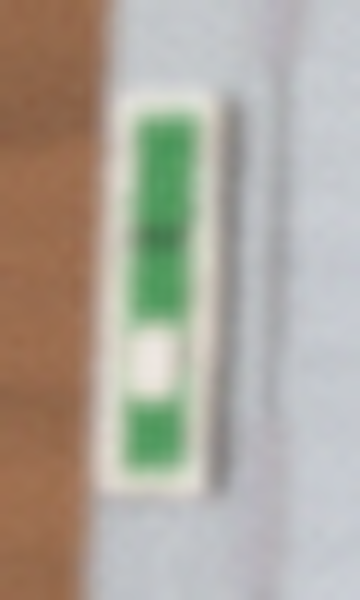

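View pics/lb.png

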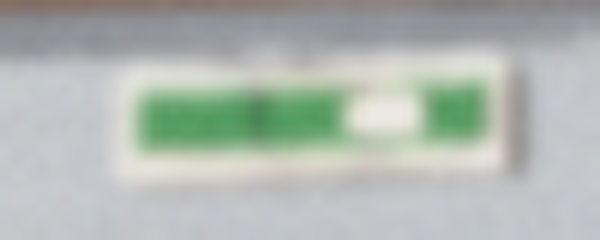

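```bash
cat > knob.py <<'E'
from h import *
def knobs(show=True):
    r={}
    for cn in ['top','scene']:
        c=cam(cn);P=cloud(c)
        g=cv2.cvtColor(c['pixels'],cv2.COLOR_RGB2GRAY)
        for nm,p in dict(a=(0.42,0.335),b=(0.60,0.055)).items():
            d=np.hypot(P[...,0]-p[0],P[...,1]-p[1])<0.04
            m=d&(P[...,2]>0.09)&(P[...,2]<0.16)
            Q=P[m]; zt=np.percentile(Q[:,2],85) 
            T=Q[Q[:,2]>zt-0.008]
            print(cn,nm,m.sum(),'bbox mid',((Q.min(0)+Q.max(0))/2).round(4),'topmid',np.array([(np.percentile(T[:,i],3)+np.percentile(T[:,i],97))/2 for i in (0,1)]).round(4),'zt',zt.round(4))
if __name__=='__main__': 
    knobs()
    c=cam('top');P=cloud(c)
    m=(abs(P[...,0]-.4885)<.03)&(abs(P[...,1]+.1244)<.03)&(P[...,2]>0.072)
    g=cv2.cvtColor(c['pixels'],cv2.COLOR_RGB2GRAY); m&=(g<70); 
    v,u=np.nonzero(m); print('roller px',u.mean(),v.mean(),onz(c,u.mean(),v.mean(),.088), len(u))
    c=cam('scene');P=cloud(c)
    m=(abs(P[...,0]-.4885)<.03)&(abs(P[...,1]+.1244)<.03)&(P[...,2]>0.06)
    g=cv2.cvtColor(c['pixels'],cv2.COLOR_RGB2GRAY); m&=(g<70); 
    v,u=np.nonzero(m); print('roller px',u.mean(),v.mean(),onz(c,u.mean(),v.mean(),.08), len(u))
E
python3 knob.py
```

```text
top a 393 bbox mid [0.4191 0.3401 0.1087] topmid [0.4192 0.3402] zt 0.1223
top b 343 bbox mid [0.6032 0.0581 0.119 ] topmid [0.6035 0.0587] zt 0.1293
scene a 205 bbox mid [0.4223 0.3424 0.1104] topmid [0.4219 0.3411] zt 0.1226
scene b 257 bbox mid [0.606  0.0549 0.1118] topmid [0.6065 0.0605] zt 0.1293
roller px 359.97058823529414 270.22058823529414 [ 0.48819749 -0.12444725  0.088     ] 68
roller px 274.1764705882353 225.23529411764707 [ 0.49153494 -0.12226941  0.08      ] 51
```

```bash
cat > to.py <<'E'
import sys
from h import *
s=bot.observe(); R=np.array(s['ee_rot']); p=np.array(s['tool_pos'])
t=np.array([float(a) for a in sys.argv[1:4]])
print('t',round(s['time_s'],2),'pos',p.round(4),'yaw',round(np.arctan2(R[1,0],R[0,0]),3),'q7',s['joint_pos'][6].round(3),'F',s['force'].round(1),'w',round(s['grip_width'],4))
print('local delta mm',((R.T@(t-p))*1000).round(1), 'rows',(np.linalg.norm(t-p)/.0417).round(1))
if len(sys.argv)>4:
    print('turn',round(-(float(sys.argv[4])-np.arctan2(R[1,0],R[0,0])),3))
E
python3 -m handwheel '{"translation":[[-0.026,-0.032,0],[-0.052,-0.064,0],[-0.079,-0.096,0],[-0.105,-0.129,0],[-0.131,-0.161,0]],"turn":[0,0,0,0,0],"grip":[0.07,0.07,0.07,0.07,0.07]}' 30
python3 -m handwheel '{"translation":[[-0.026,-0.032,0],[-0.052,-0.064,0],[-0.079,-0.096,0],[-0.105,-0.129,0],[-0.131,-0.161,0]],"turn":[0,0,0,0,0],"grip":[0.07,0.07,0.07,0.07,0.07]}'
python3 -m handwheel '{"translation":[[-0.026,-0.032,0],[-0.052,-0.064,0],[-0.079,-0.096,0],[-0.105,-0.129,0],[-0.131,-0.161,0]],"turn":[0,0,0,0,0],"grip":[0.07,0.07,0.07,0.07,0.07]}'
python3 to.py 0.604 0.057 0.21 -1.2
```

```text
time_s: 0.92
tool_pos: [0.345, -0.4187, 0.2148]
ee_rot: [[0.376, -0.927, 0.0], [-0.927, -0.376, -0.0], [0.001, -0.0, -1.0]]
force: [0.3, 0.4, 1.4]
grip_width: 0.07
time_s: 1.33
tool_pos: [0.4449, -0.2368, 0.2151]
ee_rot: [[0.376, -0.927, 0.001], [-0.927, -0.376, -0.001], [0.001, -0.001, -1.0]]
force: [1.9, 0.3, 0.1]
grip_width: 0.0704
time_s: 1.75
tool_pos: [0.5448, -0.0549, 0.215]
ee_rot: [[0.376, -0.927, 0.001], [-0.927, -0.376, -0.0], [0.001, -0.001, -1.0]]
force: [1.0, -1.2, -0.1]
grip_width: 0.0701
t 1.75 pos [ 0.5448 -0.0549  0.215 ] yaw -1.185 q7 -1.25 F [ 1.  -1.2 -0.1] w 0.0701
local delta mm [-81.5 -96.9   5. ] rows 3.0
turn 0.015
```

```bash
python3 -m handwheel '{"translation":[[-0.027,-0.032,0],[-0.054,-0.065,0],[-0.081,-0.097,0.0],[-0.081,-0.097,0.02],[-0.081,-0.097,0.02]],"turn":[0,0,0,0,0],"grip":[0.07,0.07,0.07,0.07,0.07]}'
python3 - <<'E'
from h import *
c=cam('wrist'); print(proj(c,(0.604,0.057,0.129))); save(c,'w1.png')
E
python3 to.py 0.604 0.057 0.098
```

```text
time_s: 2.17
tool_pos: [0.6023, 0.0582, 0.1918]
ee_rot: [[0.381, -0.924, -0.004], [-0.924, -0.381, 0.001], [-0.003, 0.004, -1.0]]
force: [-1.0, -0.7, -1.4]
grip_width: 0.0699
[315.08498345 255.07337821]
t 2.22 pos [0.6023 0.0557 0.1928] yaw -1.183 q7 -1.471 F [ 0.  -1.   0.9] w 0.0702
local delta mm [-0.4 -2.5 94.8] rows 2.3
```

View pics/w1.png

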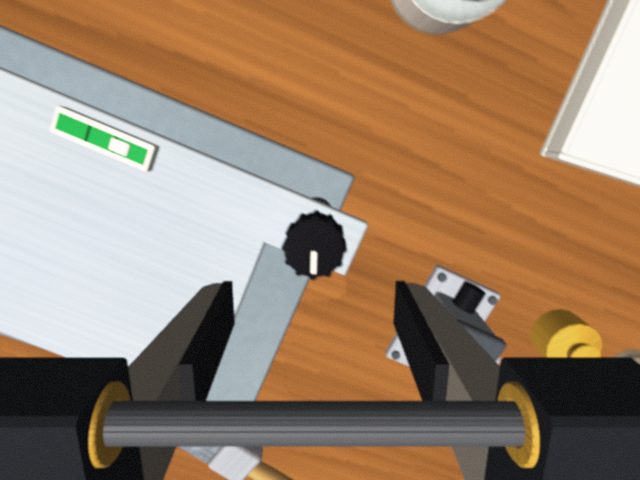

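```bash
python3 - <<'E'
from h import *
c=cam('wrist'); g=cv2.cvtColor(c['pixels'],cv2.COLOR_RGB2GRAY)
m=(g<60).astype(np.uint8); m[300:]=0; m[:,:270]=0;m[:,360:]=0; m[:207]=0
m=cv2.morphologyEx(m,cv2.MORPH_OPEN,np.ones((5,5)))
cs,_=cv2.findContours(m,cv2.RETR_EXTERNAL,cv2.CHAIN_APPROX_NONE)
k=max(cs,key=cv2.contourArea); (u,v),r=cv2.minEnclosingCircle(k); print(u,v,r,onz(c,u,v,.129),onz(c,u,v,.12), c['z_map'][240,300])
E
python3 to.py 0.604 0.057 0.098
```

```text
309.81341552734375 241.98519897460938 33.19870376586914 [0.60983546 0.06000694 0.129     ] [0.60720813 0.05903406 0.12      ] 0.2461443
t 2.27 pos [0.6028 0.0543 0.1939] yaw -1.185 q7 -1.471 F [ 0.1 -0.5 -0.1] w 0.0696
local delta mm [-2.1 -2.3 95.9] rows 2.3
```

```bash
python3 -m handwheel '{"translation":[[-0.003,-0.006,0.03],[-0.003,-0.006,0.06],[-0.003,-0.006,0.08],[-0.003,-0.006,0.095],[-0.003,-0.006,0.095]],"turn":[0,0,0,0,0],"grip":[0.07,0.07,0.07,0.07,0.07]}'
python3 -m handwheel '{"translation":[[0,0,0],[0,0,0],[0,0,0],[0,0,0],[0,0,0]],"turn":[0,0,0,0,0],"grip":[0.03,0.03,0.03,0.03,0.03]}' 30
python3 to.py 0.607 0.059 0.098
```

```text
time_s: 2.68
tool_pos: [0.6059, 0.0573, 0.0973]
ee_rot: [[0.374, -0.928, -0.005], [-0.928, -0.374, -0.002], [-0.0, 0.005, -1.0]]
force: [-0.1, 0.3, -0.2]
grip_width: 0.07
time_s: 3.1
tool_pos: [0.6085, 0.0598, 0.1007]
ee_rot: [[0.376, -0.927, 0.002], [-0.927, -0.376, 0.0], [0.001, -0.002, -1.0]]
force: [-0.2, 0.2, 0.5]
grip_width: 0.0389
t 3.1 pos [0.6085 0.0598 0.1007] yaw -1.185 q7 -1.519 F [-0.2  0.2  0.5] w 0.0389
local delta mm [0.2 1.7 2.7] rows 0.1
```

```bash
for i in 1; do python3 -m handwheel '{"translation":[[0,0,0.0008],[0,0,0.0016],[0,0,0.0024],[0,0,0.0032],[0,0,0.004]],"turn":[-0.12,-0.24,-0.36,-0.48,-0.60],"grip":[0.03,0.03,0.03,0.03,0.03]}'; done
python3 to.py 0.607 0.059 0.098
```

```text
time_s: 3.52
tool_pos: [0.6066, 0.062, 0.0964]
ee_rot: [[0.837, -0.547, -0.002], [-0.547, -0.837, 0.002], [-0.003, -0.001, -1.0]]
force: [-4.0, 1.0, 4.8]
grip_width: 0.0357
t 3.52 pos [0.6066 0.062  0.0964] yaw -0.579 q7 -1.001 F [-4.   1.   4.8] w 0.0357
local delta mm [ 2.   2.3 -1.6] rows 0.1
```

Run:
```python
from h import *
c=cam('wrist'); save(c,'w2.png')
```

```text
(no output)
```

View pics/w2.png

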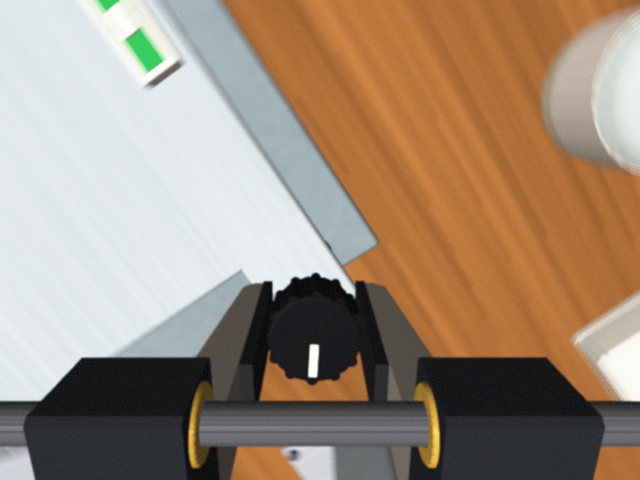

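```bash
python3 -m handwheel '{"translation":[[0,0,0.0008],[0,0,0.0016],[0,0,0.0024],[0,0,0.0032],[0,0,0.004]],"turn":[-0.12,-0.24,-0.36,-0.48,-0.60],"grip":[0.03,0.03,0.03,0.03,0.03]}'
python3 -m handwheel '{"translation":[[0,0,0.0008],[0,0,0.0016],[0,0,0.0024],[0,0,0.0032],[0,0,0.004]],"turn":[-0.12,-0.24,-0.36,-0.48,-0.60],"grip":[0.03,0.03,0.03,0.03,0.03]}'
python3 -m handwheel '{"translation":[[0,0,0.0008],[0,0,0.0016],[0,0,0.0024],[0,0,0.0032],[0,0,0.004]],"turn":[-0.12,-0.24,-0.36,-0.48,-0.60],"grip":[0.03,0.03,0.03,0.03,0.03]}'
python3 -m handwheel '{"translation":[[0,0,0.0008],[0,0,0.001],[0,0,0.001],[0,0,0.001],[0,0,0.001]],"turn":[-0.12,-0.15,-0.15,-0.15,-0.15],"grip":[0.03,0.03,0.03,0.03,0.03]}'
python3 - <<'E'
from h import *
c=cam('wrist'); save(c,'w3.png')
c=cam('top');cv2.imwrite('pics/lb2.png',cv2.resize(c['pixels'][200:230,155:285],None,fx=6,fy=6,interpolation=cv2.INTER_CUBIC)[:,:,::-1])
E
python3 to.py 0.607 0.059 0.098
```

```text
time_s: 3.98
tool_pos: [0.6045, 0.0615, 0.0921]
ee_rot: [[1.0, 0.021, -0.007], [0.021, -1.0, 0.0], [-0.007, -0.001, -1.0]]
force: [-8.1, 1.4, 9.3]
grip_width: 0.0355
time_s: 4.4
tool_pos: [0.6029, 0.06, 0.0878]
ee_rot: [[0.813, 0.582, -0.01], [0.582, -0.813, -0.003], [-0.01, -0.003, -1.0]]
force: [-14.2, -1.2, 12.0]
grip_width: 0.0357
time_s: 4.82
tool_pos: [0.6025, 0.0577, 0.0834]
ee_rot: [[0.343, 0.939, -0.011], [0.939, -0.343, -0.007], [-0.01, -0.008, -1.0]]
force: [-15.3, -6.3, 12.6]
grip_width: 0.0356
time_s: 5.23
tool_pos: [0.6025, 0.0572, 0.0823]
ee_rot: [[0.205, 0.979, -0.012], [0.979, -0.205, -0.007], [-0.009, -0.01, -1.0]]
force: [-15.1, -5.9, 11.8]
grip_width: 0.0355
t 5.33 pos [0.6025 0.0572 0.0823] yaw 1.364 q7 0.665 F [-13.9  -5.5  11.8] w 0.0352
local delta mm [  2.5   3.9 -15.8] rows 0.4
```

View pics/w3.png

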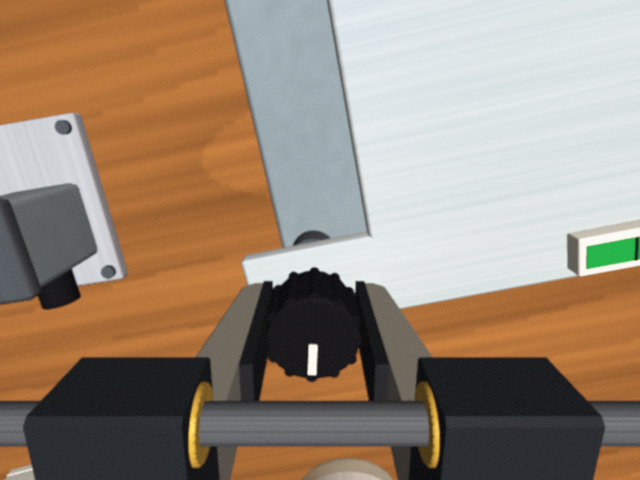

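View pics/lb2.png

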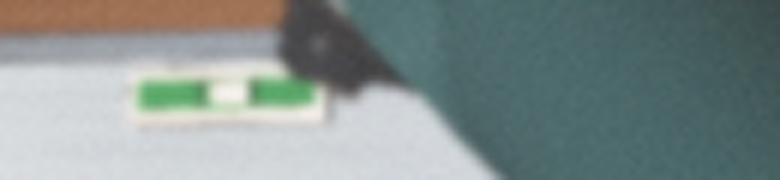

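```bash
python3 -m handwheel '{"translation":[[0,0,0],[0,0,0],[0,0,-0.0],[0,0,-0.03],[0,0,-0.07]],"turn":[0,0,0,0,0],"grip":[0.07,0.07,0.07,0.07,0.07]}'
python3 -m handwheel '{"translation":[[0,0,-0.03],[0,0,-0.03],[0,0,-0.03],[0,0,-0.03],[0,0,-0.03]],"turn":[0.12,0.24,0.36,0.48,0.6],"grip":[0.07,0.07,0.07,0.07,0.07]}'
python3 to.py 0.42 0.34 0.19 0
```

```text
time_s: 5.75
tool_pos: [0.6061, 0.0594, 0.1504]
ee_rot: [[0.204, 0.979, -0.006], [0.979, -0.204, 0.0], [-0.001, -0.006, -1.0]]
force: [0.1, -0.1, -0.2]
grip_width: 0.0665
time_s: 6.17
tool_pos: [0.6085, 0.0601, 0.1832]
ee_rot: [[0.726, 0.688, 0.002], [0.688, -0.726, 0.0], [0.001, 0.001, -1.0]]
force: [-0.8, -0.4, -0.4]
grip_width: 0.0702
t 6.17 pos [0.6085 0.0601 0.1832] yaw 0.759 q7 0.214 F [-0.8 -0.4 -0.4] w 0.0702
local delta mm [  55.9 -332.8   -7.1] rows 8.1
turn 0.759
```

```bash
python3 -m handwheel '{"translation":[[0.007,-0.041,-0.003],[0.014,-0.082,-0.005],[0.021,-0.123,-0.007],[0.028,-0.164,-0.007],[0.034,-0.205,-0.007]],"turn":[0.12,0.24,0.36,0.48,0.6],"grip":[0.07,0.07,0.07,0.07,0.07]}'
python3 to.py 0.42 0.34 0.19 0
```

```text
time_s: 6.58
tool_pos: [0.4897, 0.2332, 0.1902]
ee_rot: [[0.987, 0.158, 0.002], [0.158, -0.987, 0.001], [0.002, -0.001, -1.0]]
force: [1.5, 0.4, -0.7]
grip_width: 0.0701
t 6.58 pos [0.4897 0.2332 0.1902] yaw 0.159 q7 -0.659 F [ 1.5  0.4 -0.7] w 0.0701
local delta mm [ -51.9 -116.4    0.2] rows 3.1
turn 0.159
```

```bash
python3 -m handwheel '{"translation":[[-0.017,-0.037,0],[-0.034,-0.075,0],[-0.052,-0.116,0],[-0.052,-0.116,0],[-0.052,-0.116,0]],"turn":[0.1,0.15,0.15,0.15,0.15],"grip":[0.07,0.07,0.07,0.07,0.07]}'
python3 - <<'E'
from h import *
c=cam('wrist'); print(proj(c,(0.42,0.34,0.121))); save(c,'w4.png')
g=cv2.cvtColor(c['pixels'],cv2.COLOR_RGB2GRAY)
m=(g<60).astype(np.uint8); m[290:]=0; m[:,250:][:, 130:]=0;m[:,:250]=0
m=cv2.morphologyEx(m,cv2.MORPH_OPEN,np.ones((5,5)))
cs,_=cv2.findContours(m,cv2.RETR_EXTERNAL,cv2.CHAIN_APPROX_NONE)
k=max(cs,key=cv2.contourArea); (u,v),r=cv2.minEnclosingCircle(k); print(u,v,r,onz(c,u,v,.121),onz(c,u,v,.112))
E
python3 to.py 0.42 0.34 0.09
```

```text
time_s: 7.0
tool_pos: [0.418, 0.3406, 0.1903]
ee_rot: [[1.0, 0.022, 0.001], [0.022, -1.0, 0.002], [0.001, -0.002, -1.0]]
force: [-0.2, 0.1, 0.5]
grip_width: 0.07
[315.01397597 252.58574932]
318.637939453125 244.88619995117188 32.90192413330078 [0.42200799 0.34479148 0.121     ] [0.42219688 0.34198011 0.112     ]
t 7.05 pos [0.4198 0.3382 0.1898] yaw 0.018 q7 -1.029 F [ 0.1 -0.7  0.1] w 0.0701
local delta mm [ 0.2 -1.7 99.8] rows 2.4
```

View pics/w4.png

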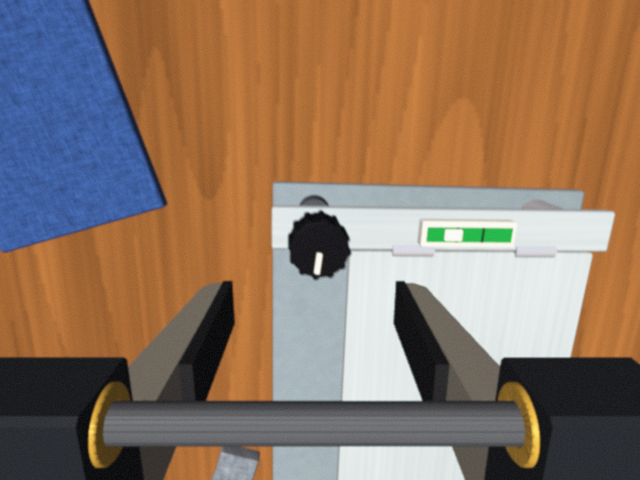

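```bash
python3 -m handwheel '{"translation":[[0.002,-0.004,0.03],[0.002,-0.005,0.06],[0.002,-0.005,0.08],[0.002,-0.005,0.098],[0.002,-0.005,0.098]],"turn":[0,0,0,0,0],"grip":[0.07,0.07,0.07,0.07,0.07]}'
python3 -m handwheel '{"translation":[[0,0,0],[0,0,0],[0,0,0],[0,0,0],[0,0,0]],"turn":[0,0,0,0,0],"grip":[0.03,0.03,0.03,0.03,0.03]}' 30
python3 -m handwheel '{"translation":[[0,0,0.0008],[0,0,0.0016],[0,0,0.0024],[0,0,0.0032],[0,0,0.004]],"turn":[-0.12,-0.24,-0.36,-0.48,-0.60],"grip":[0.03,0.03,0.03,0.03,0.03]}'
python3 -m handwheel '{"translation":[[0,0,0.0008],[0,0,0.0016],[0,0,0.0024],[0,0,0.0032],[0,0,0.004]],"turn":[-0.12,-0.24,-0.36,-0.48,-0.60],"grip":[0.03,0.03,0.03,0.03,0.03]}'
python3 -m handwheel '{"translation":[[0,0,0.0008],[0,0,0.0016],[0,0,0.002],[0,0,0.002],[0,0,0.002]],"turn":[-0.12,-0.24,-0.3,-0.34,-0.34],"grip":[0.03,0.03,0.03,0.03,0.03]}'
python3 - <<'E'
from h import *
c=cam('wrist'); save(c,'w5.png')
c=cam('top');cv2.imwrite('pics/la2.png',cv2.resize(c['pixels'][195:325,105:225],None,fx=5,fy=4.6,interpolation=cv2.INTER_CUBIC)[:,:,::-1])
E
python3 to.py 0.42 0.34 0.09
```

```text
time_s: 7.47
tool_pos: [0.4221, 0.3385, 0.088]
ee_rot: [[1.0, 0.011, -0.005], [0.011, -1.0, -0.005], [-0.005, 0.004, -1.0]]
force: [0.2, -0.1, 0.0]
grip_width: 0.0702
time_s: 7.88
tool_pos: [0.4216, 0.3424, 0.0924]
ee_rot: [[1.0, 0.014, -0.0], [0.014, -1.0, 0.0], [-0.0, -0.0, -1.0]]
force: [-9.9, -0.2, 6.1]
grip_width: 0.0387
time_s: 8.3
tool_pos: [0.4193, 0.3428, 0.0884]
ee_rot: [[0.813, 0.583, -0.003], [0.583, -0.813, -0.001], [-0.003, -0.001, -1.0]]
force: [-9.4, -2.4, 7.9]
grip_width: 0.0355
time_s: 8.72
tool_pos: [0.4182, 0.3427, 0.0842]
ee_rot: [[0.341, 0.94, -0.005], [0.94, -0.341, -0.001], [-0.003, -0.004, -1.0]]
force: [-11.0, -2.5, 8.5]
grip_width: 0.0356
time_s: 9.13
tool_pos: [0.4177, 0.3426, 0.0818]
ee_rot: [[0.012, 1.0, -0.006], [1.0, -0.012, -0.001], [-0.001, -0.006, -1.0]]
force: [-11.1, -2.7, 5.6]
grip_width: 0.0352
t 9.23 pos [0.4177 0.3425 0.0819] yaw 1.557 q7 0.168 F [-10.   -2.8   6.3] w 0.0353
local delta mm [-2.5  2.3 -8.2] rows 0.2
```

View pics/w5.png

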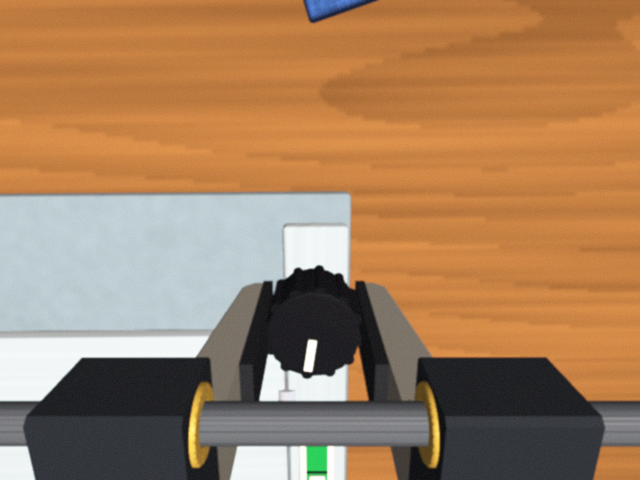

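View pics/la2.png

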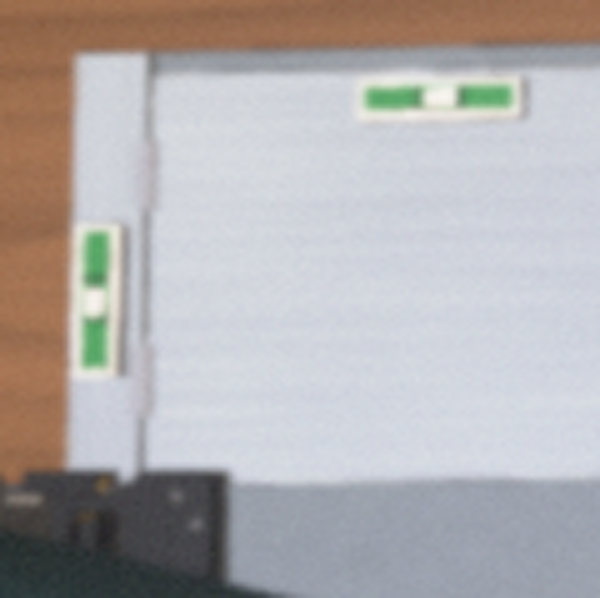

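```bash
python3 -m handwheel '{"translation":[[0,0,0],[0,0,0],[0,0,-0.0],[0,0,-0.03],[0,0,-0.07]],"turn":[0,0,0,0,0],"grip":[0.07,0.07,0.07,0.07,0.07]}'
python3 to.py 0.49 -0.123 0.19 1.5
```

```text
time_s: 9.65
tool_pos: [0.4213, 0.3405, 0.15]
ee_rot: [[0.016, 1.0, -0.005], [1.0, -0.016, -0.003], [-0.003, -0.004, -1.0]]
force: [0.4, 0.6, 1.2]
grip_width: 0.0663
t 9.65 pos [0.4213 0.3405 0.15  ] yaw 1.554 q7 0.244 F [0.4 0.6 1.2] w 0.0663
local delta mm [-462.4   76.1  -38.8] rows 11.3
turn 0.054
```

```bash
python3 -m handwheel '{"translation":[[0,0,-0.03],[-0.04,0.007,-0.04],[-0.081,0.013,-0.04],[-0.122,0.02,-0.04],[-0.163,0.027,-0.04]],"turn":[0,0,0,0,0],"grip":[0.07,0.05,0.0,0.0,0.0]}'
python3 -m handwheel '{"translation":[[-0.041,0.007,0],[-0.082,0.014,0],[-0.123,0.02,0.0],[-0.164,0.027,0.0],[-0.2,0.033,0.0]],"turn":[0,0,0,0,0],"grip":[0,0,0,0,0]}'
python3 -m handwheel '{"translation":[[-0.033,0.005,0],[-0.066,0.011,0],[-0.1,0.016,0.0],[-0.1,0.016,0.0],[-0.1,0.016,0]],"turn":[0,0,0,0,0],"grip":[0,0,0,0,0]}'
python3 - <<'E'
from h import *
c=cam('wrist'); save(c,'w6.png');print(proj(c,(0.49,-0.123,0.09)))
c=cam('top');cv2.imwrite('pics/lt3.png',cv2.resize(c['pixels'][195:325,105:285],None,fx=4.2,fy=4.2,interpolation=cv2.INTER_CUBIC)[:,:,::-1])
E
python3 to.py 0.49 -0.123 0.09
```

```text
time_s: 10.07
tool_pos: [0.4471, 0.177, 0.1921]
ee_rot: [[0.016, 1.0, 0.002], [1.0, -0.016, -0.001], [-0.001, 0.002, -1.0]]
force: [1.4, -0.6, -0.8]
grip_width: 0.0454
time_s: 10.48
tool_pos: [0.4767, -0.0253, 0.1918]
ee_rot: [[0.018, 1.0, 0.001], [1.0, -0.018, -0.001], [-0.001, 0.001, -1.0]]
force: [0.2, -0.1, 0.4]
grip_width: 0.012
time_s: 10.9
tool_pos: [0.4909, -0.1244, 0.1914]
ee_rot: [[0.021, 1.0, 0.0], [1.0, -0.021, 0.0], [0.0, 0.0, -1.0]]
force: [-0.8, 0.8, -0.1]
grip_width: 0.0005
[316.56619171 234.04748069]
t 11.0 pos [ 0.4907 -0.1214  0.1917] yaw 1.555 q7 1.151 F [-0.3  1.5 -0.1] w 0.0003
local delta mm [ -1.6  -0.7 101.7] rows 2.4
```

View pics/w6.png

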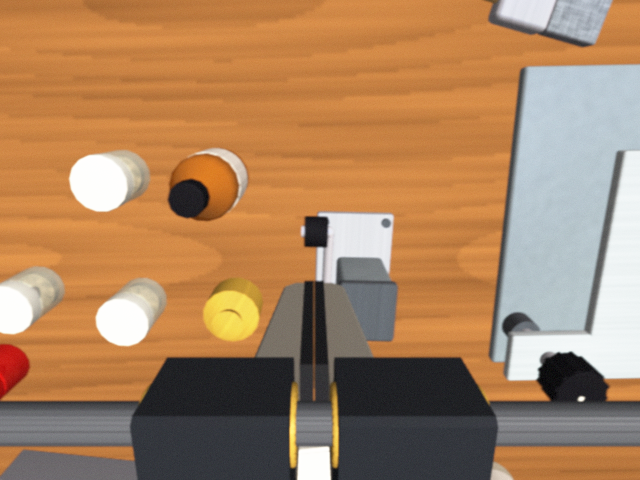

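View pics/lt3.png

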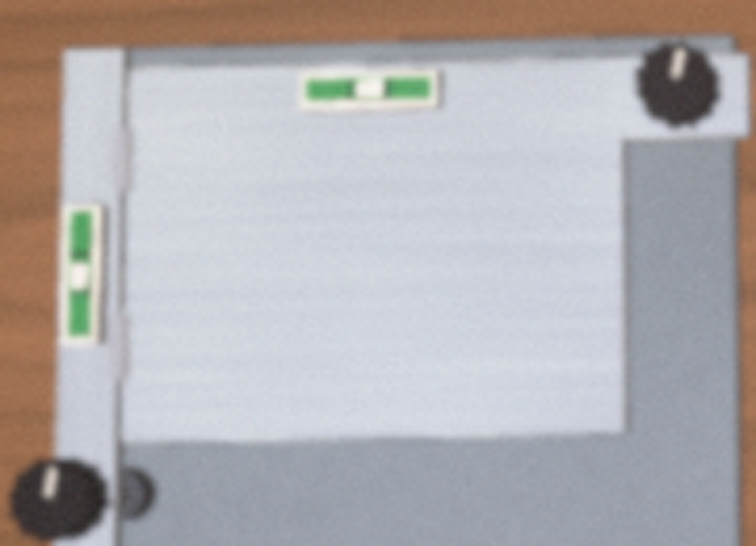

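Run:
```python
from h import *
c=cam('top');im=c['pixels'].astype(int)
print('a',[tuple(im[v,122:126].mean(0).astype(int)) for v in range(242,280)])
print('b',[tuple(im[214:218,u].mean(0).astype(int)) for u in range(174,212)])
```

```text
a [(np.int64(203), np.int64(206), np.int64(212)), (np.int64(208), np.int64(209), np.int64(209)), (np.int64(215), np.int64(220), np.int64(208)), (np.int64(171), np.int64(201), np.int64(168)), (np.int64(120), np.int64(177), np.int64(126)), (np.int64(107), np.int64(173), np.int64(116)), (np.int64(102), np.int64(171), np.int64(113)), (np.int64(102), np.int64(170), np.int64(112)), (np.int64(101), np.int64(170), np.int64(113)), (np.int64(102), np.int64(171), np.int64(113)), (np.int64(101), np.int64(170), np.int64(113)), (np.int64(101), np.int64(168), np.int64(112)), (np.int64(99), np.int64(157), np.int64(107)), (np.int64(96), np.int64(143), np.int64(102)), (np.int64(114), np.int64(159), np.int64(117)), (np.int64(168), np.int64(190), np.int64(162)), (np.int64(223), np.int64(225), np.int64(211)), (np.int64(237), np.int64(235), np.int64(226)), (np.int64(237), np.int64(234), np.int64(225)), (np.int64(235), np.int64(232), np.int64(223)), (np.int64(227), np.int64(227), np.int64(215)), (np.int64(194), np.int64(206), np.int64(185)), (np.int64(135), np.int64(166), np.int64(135)), (np.int64(103), np
[... 1774 characters left out ...]
int64(112), np.int64(151), np.int64(115)), (np.int64(104), np.int64(163), np.int64(113)), (np.int64(105), np.int64(172), np.int64(116)), (np.int64(105), np.int64(174), np.int64(116)), (np.int64(105), np.int64(173), np.int64(116)), (np.int64(105), np.int64(174), np.int64(116)), (np.int64(105), np.int64(173), np.int64(117)), (np.int64(105), np.int64(172), np.int64(116)), (np.int64(107), np.int64(173), np.int64(117)), (np.int64(126), np.int64(183), np.int64(134)), (np.int64(178), np.int64(207), np.int64(175)), (np.int64(210), np.int64(215), np.int64(202)), (np.int64(183), np.int64(180), np.int64(178)), (np.int64(175), np.int64(175), np.int64(179)), (np.int64(196), np.int64(198), np.int64(205))]
```

```bash
python3 -m handwheel '{"translation":[[-0.001,0,0.04],[-0.002,0,0.08],[-0.002,0,0.095],[-0.002,0,0.105],[-0.002,0,0.115]],"turn":[0,0,0,0,0],"grip":[0,0,0,0,0]}'
python3 -m handwheel '{"translation":[[0,0,0.008],[0,0,0.015],[0,0,0.02],[0,0,0.022],[0,0,0.022]],"turn":[0,0,0,0,0],"grip":[0,0,0,0,0]}'
python3 to.py 0.49 -0.123 0.055
```

```text
time_s: 11.47
tool_pos: [0.4904, -0.1225, 0.0764]
ee_rot: [[0.013, 1.0, -0.001], [1.0, -0.013, -0.0], [-0.0, -0.001, -1.0]]
force: [-2.3, 0.1, 4.7]
grip_width: 0.0007
time_s: 11.88
tool_pos: [0.491, -0.1234, 0.0547]
ee_rot: [[0.016, 1.0, 0.001], [1.0, -0.016, 0.001], [0.001, 0.001, -1.0]]
force: [-2.3, 2.6, 3.3]
grip_width: 0.0002
t 11.88 pos [ 0.491  -0.1234  0.0547] yaw 1.555 q7 0.993 F [-2.3  2.6  3.3] w 0.0002
local delta mm [ 0.4 -1.  -0.3] rows 0.0
```

Run:
```python
from h import *
c=cam('wrist'); save(c,'w7.png')
c=cam('scene');cv2.imwrite('pics/s7.png',cv2.resize(c['pixels'][180:290,210:350],None,fx=5,fy=5,interpolation=cv2.INTER_CUBIC)[:,:,::-1])
```

```text
(no output)
```

View pics/s7.png

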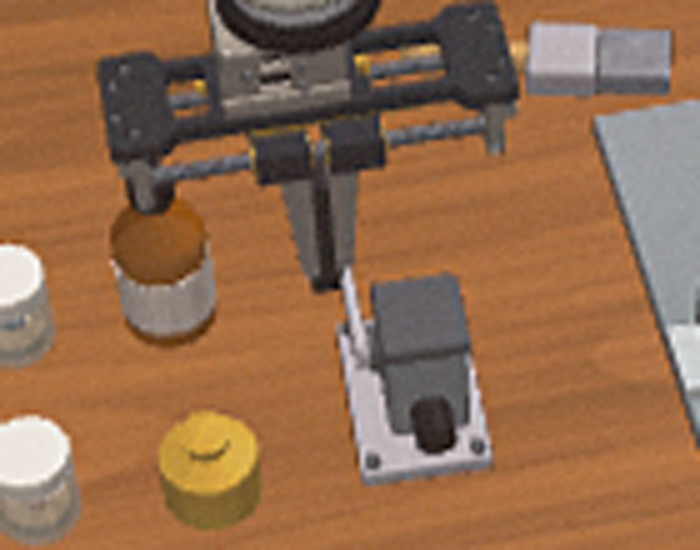

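View pics/w7.png

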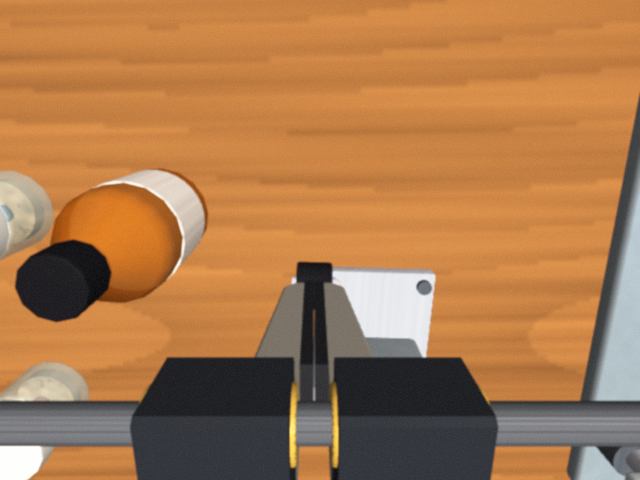

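Run:
```python
from h import *
c=cam('wrist');P=cloud(c)
for u,v in [(315,268),(310,272),(320,276)]: print(P[v,u].round(4))
```

```text
[ 0.4121 -0.1232  0.2237]
[ 0.4804 -0.1256  0.0479]
[ 0.4816 -0.1213  0.0496]
```

```bash
python3 -m handwheel '{"translation":[[0,0,-0.03],[0,0,-0.07],[0,0,-0.11],[0,0,-0.145],[0,0,-0.145]],"turn":[0,0,0,0.12,0.24],"grip":[0,0,0,0.04,0.07]}'
python3 - <<'E'
from h import *
c=cam('wrist'); save(c,'w8.png'); P=cloud(c); print(P[(abs(P[...,0]-.488)<.012)&(abs(P[...,1]+.1235)<.012)][:,2].max())
E
python3 to.py 0.457 -0.283 0.2 0
```

```text
time_s: 12.45
tool_pos: [0.495, -0.1243, 0.2059]
ee_rot: [[0.259, 0.966, 0.011], [0.966, -0.259, -0.003], [0.0, 0.011, -1.0]]
force: [1.8, -0.1, 0.5]
grip_width: 0.0116
0.3128391064650307
t 12.5 pos [ 0.4934 -0.1249  0.2034] yaw 1.303 q7 0.958 F [0.7 0.1 0. ] w 0.0158
local delta mm [-162.1    6.8    3.7] rows 3.9
turn 1.303
```

View pics/w8.png

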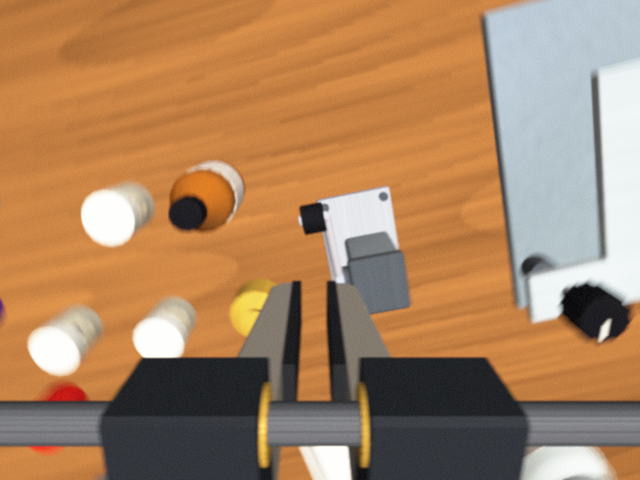

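```bash
python3 -m handwheel '{"translation":[[-0.04,0.002,0],[-0.08,0.003,0],[-0.12,0.005,0],[-0.16,0.007,0],[-0.162,0.007,0]],"turn":[0.12,0.24,0.36,0.48,0.6],"grip":[0.07,0.07,0.07,0.07,0.07]}'
python3 -m handwheel '{"translation":[[0,0,0],[0,0,0],[0,0,0],[0,0,0],[0,0,0]],"turn":[0.12,0.24,0.36,0.48,0.6],"grip":[0.07,0.07,0.07,0.07,0.07]}'
cat > jars.py <<'E'
from h import *
def lids(cn='top',save_as=None):
    c=cam(cn);hsv=cv2.cvtColor(c['pixels'],cv2.COLOR_RGB2HSV);P=cloud(c);H=P[...,2]
    m=((hsv[...,1]<50)&(hsv[...,2]>170)&(H>0.04)&(H<0.062)&(P[...,1]<-0.2)&(P[...,0]<.75)).astype(np.uint8)
    n,l,s,ce=cv2.connectedComponentsWithStats(m)
    for i in range(1,n):
        if s[i,4]>100:
            ys,xs=np.nonzero(l==i); cn_=np.c_[xs,ys].astype(np.float32)
            (u,v),r=cv2.minEnclosingCircle(cn_)
            print(cn,'lid n',s[i,4],ce[i].round(1),onz(c,*ce[i],0.05).round(4)[:2],'circ',onz(c,u,v,.05).round(4)[:2],round(r,1))
    if save_as: save(c,save_as)
if __name__=='__main__':
    import sys
    lids('top'); lids('wrist',sys.argv[1])
E
python3 jars.py w9.png
python3 to.py 0.457 -0.283 0.02 0
```

```text
time_s: 12.92
tool_pos: [0.4532, -0.2921, 0.198]
ee_rot: [[0.765, 0.644, -0.002], [0.644, -0.765, -0.003], [-0.004, 0.001, -1.0]]
force: [0.7, -0.1, 0.4]
grip_width: 0.0487
time_s: 13.33
tool_pos: [0.4558, -0.2832, 0.1988]
ee_rot: [[0.994, 0.111, -0.001], [0.111, -0.994, -0.001], [-0.001, 0.001, -1.0]]
force: [0.1, -0.2, 0.1]
grip_width: 0.0699
top lid n 324 [435.2 228.8] [ 0.57   -0.2813] circ [ 0.5696 -0.2824] 10.6
top lid n 354 [438.6 284.7] [ 0.457  -0.2831] circ [ 0.4565 -0.2829] 10.7
wrist lid n 2287 [317.4 217.2] [ 0.4597 -0.282 ] circ [ 0.4597 -0.2818] 27.3
wrist lid n 2289 [460.7 231. ] [ 0.5712 -0.2811] circ [ 0.571  -0.2807] 27.7
wrist lid n 1773 [252. 359.] [ 0.418  -0.4109] circ [ 0.4182 -0.4109] 24.4
t 13.43 pos [ 0.456  -0.2831  0.1991] yaw 0.116 q7 0.233 F [-0.3 -0.4  0.5] w 0.0698
local delta mm [  1.2  -0.2 179.1] rows 4.3
turn 0.116
```

View pics/w9.png

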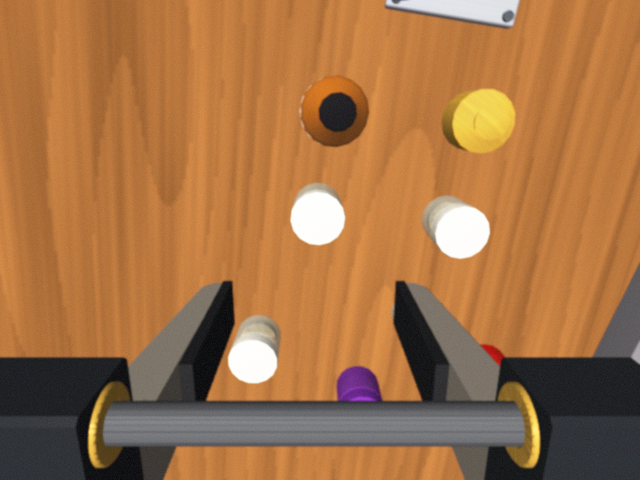

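```bash
python3 -m handwheel '{"translation":[[0.002,0,0.04],[0.002,-0.001,0.08],[0.002,-0.001,0.12],[0.002,-0.001,0.155],[0.002,-0.001,0.178]],"turn":[0.1,0.1,0.1,0.1,0.1],"grip":[0.07,0.07,0.07,0.07,0.07]}'
python3 -m handwheel '{"translation":[[0,0,0.001],[0,0,0.001],[0,0,0.001],[0,0,0.001],[0,0,0.001]],"turn":[0,0,0,0,0],"grip":[0.03,0.03,0.03,0.03,0.03]}' 12
python3 to.py 0.505 0.285 0.19 0
```

```text
time_s: 13.85
tool_pos: [0.4562, -0.2805, 0.0177]
ee_rot: [[1.0, 0.021, -0.004], [0.021, -1.0, 0.002], [-0.004, -0.002, -1.0]]
force: [0.3, -0.8, 0.2]
grip_width: 0.0699
time_s: 14.27
tool_pos: [0.4595, -0.282, 0.0224]
ee_rot: [[1.0, 0.015, 0.003], [0.015, -1.0, -0.002], [0.003, 0.002, -1.0]]
force: [0.7, 0.0, 1.9]
grip_width: 0.0417
t 14.27 pos [ 0.4595 -0.282   0.0224] yaw 0.015 q7 -0.063 F [0.7 0.  1.9] w 0.0417
local delta mm [  54.8 -565.9 -168.6] rows 14.2
turn 0.015
```

```bash
python3 -m handwheel '{"translation":[[0,0,-0.02],[0,0,-0.05],[0,0,-0.09],[0,0,-0.13],[0.004,-0.03,-0.155]],"turn":[0,0,0,0,0],"grip":[0.03,0.03,0.03,0.03,0.03]}'
python3 -m handwheel '{"translation":[[0.004,-0.04,0],[0.008,-0.081,0],[0.012,-0.122,0],[0.016,-0.163,0],[0.02,-0.204,0]],"turn":[0,0,0,0,0],"grip":[0.03,0.03,0.03,0.03,0.03]}'
python3 -m handwheel '{"translation":[[0.004,-0.04,0],[0.008,-0.081,0],[0.012,-0.122,0],[0.016,-0.163,0],[0.02,-0.204,0]],"turn":[0,0,0,0,0],"grip":[0.03,0.03,0.03,0.03,0.03]}'
python3 to.py 0.505 0.285 0.12 0
```

```text
time_s: 14.68
tool_pos: [0.4625, -0.257, 0.1798]
ee_rot: [[1.0, 0.007, 0.004], [0.007, -1.0, -0.006], [0.004, 0.006, -1.0]]
force: [0.3, -1.2, -0.2]
grip_width: 0.0416
time_s: 15.1
tool_pos: [0.4788, -0.0455, 0.1768]
ee_rot: [[1.0, 0.015, 0.002], [0.015, -1.0, -0.002], [0.002, 0.002, -1.0]]
force: [0.5, 0.1, -0.7]
grip_width: 0.042
time_s: 15.52
tool_pos: [0.4959, 0.1591, 0.1767]
ee_rot: [[1.0, 0.015, 0.002], [0.015, -1.0, -0.001], [0.002, 0.001, -1.0]]
force: [1.1, -1.0, -1.6]
grip_width: 0.0413
t 15.52 pos [0.4959 0.1591 0.1767] yaw 0.015 q7 -0.766 F [ 1.1 -1.  -1.6] w 0.0413
local delta mm [  10.9 -125.8   56.6] rows 3.3
turn 0.015
```

```bash
python3 -m handwheel '{"translation":[[0.004,-0.04,0],[0.008,-0.08,0],[0.01,-0.115,0],[0.011,-0.126,0.02],[0.011,-0.126,0.045]],"turn":[0.015,0.015,0.015,0.015,0.015],"grip":[0.03,0.03,0.03,0.03,0.03]}'
python3 - <<'E'
from lev import *
c=cam('top');P=cloud(c)
m=np.zeros((480,640),bool);m[225:290,200:246]=True
Q=P[m];print('plate z med',np.median(Q[:,2]))
c=cam('wrist');save(c,'w10.png')
E
python3 to.py 0.505 0.285 0.092 0
```

```text
time_s: 15.93
tool_pos: [0.5054, 0.2895, 0.1334]
ee_rot: [[1.0, 0.006, 0.006], [0.006, -1.0, 0.005], [0.006, -0.005, -1.0]]
force: [-0.7, 0.0, -0.9]
grip_width: 0.0418
plate z med 0.06730392944638042
t 16.03 pos [0.5029 0.2828 0.1283] yaw 0.002 q7 -1.03 F [-0.3 -0.5  0.1] w 0.0416
local delta mm [ 2.3 -2.3 36.3] rows 0.9
turn 0.002
```

View pics/w10.png

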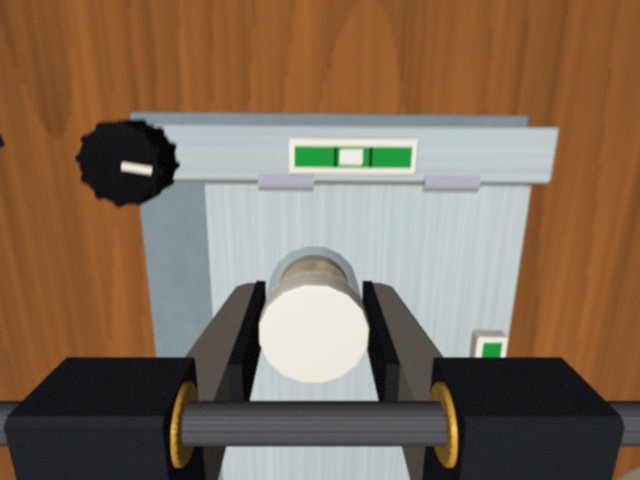

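```bash
python3 -m handwheel '{"translation":[[0,0,0.012],[0,0,0.022],[0,0,0.029],[0,0,0.034],[0,0,0.036]],"turn":[0,0,0,0,0],"grip":[0.03,0.03,0.03,0.03,0.03]}'
python3 -m handwheel '{"translation":[[0,0,0.001],[0,0,0.002],[0,0,0.002],[0,0,0.002],[0,0,0.002]],"turn":[0,0,0,0,0],"grip":[0.03,0.03,0.03,0.03,0.03]}'
```

```text
time_s: 16.45
tool_pos: [0.5049, 0.2829, 0.0941]
ee_rot: [[1.0, -0.001, -0.0], [-0.001, -1.0, -0.0], [-0.0, 0.0, -1.0]]
force: [0.2, -1.3, -0.7]
grip_width: 0.0417
time_s: 16.87
tool_pos: [0.505, 0.2837, 0.0928]
ee_rot: [[1.0, -0.0, 0.0], [-0.0, -1.0, 0.0], [0.0, -0.0, -1.0]]
force: [-0.2, -0.1, -0.4]
grip_width: 0.0418
```

```bash
python3 -m handwheel '{"translation":[[0,0,0.0006],[0,0,0.0012],[0,0,0.0018],[0,0,0.0022],[0,0,0.0022]],"turn":[0,0,0,0,0],"grip":[0.03,0.03,0.03,0.03,0.03]}'
python3 -m handwheel '{"translation":[[0,0,0.0005],[0,0,0.001],[0,0,0.001],[0,0,0.001],[0,0,0.001]],"turn":[0,0,0,0,0],"grip":[0.03,0.03,0.03,0.03,0.03]}'
```

```text
time_s: 17.28
tool_pos: [0.5048, 0.2835, 0.0902]
ee_rot: [[1.0, -0.0, -0.0], [-0.0, -1.0, -0.0], [-0.0, 0.0, -1.0]]
force: [-0.1, 0.3, -1.5]
grip_width: 0.0418
time_s: 17.7
tool_pos: [0.5048, 0.2836, 0.0893]
ee_rot: [[1.0, -0.0, -0.0], [-0.0, -1.0, -0.0], [-0.0, 0.0, -1.0]]
force: [0.7, 1.0, -0.7]
grip_width: 0.0415
```

```bash
python3 -m handwheel '{"translation":[[0,0,0.0005],[0,0,0.001],[0,0,0.001],[0,0,0.001],[0,0,0.001]],"turn":[0,0,0,0,0],"grip":[0.03,0.03,0.03,0.03,0.03]}'
python3 - <<'E'
from h import *
c=cam('scene');cv2.imwrite('pics/s11.png',cv2.resize(c['pixels'][160:280,340:480],None,fx=5,fy=5,interpolation=cv2.INTER_CUBIC)[:,:,::-1])
print(bot.observe()['force'])
E
```

```text
time_s: 18.12
tool_pos: [0.5049, 0.2838, 0.089]
ee_rot: [[1.0, -0.0, 0.001], [-0.0, -1.0, -0.0], [0.001, 0.0, -1.0]]
force: [-1.0, -0.9, 5.6]
grip_width: 0.0419
[-1.19858603 -0.78493384  4.83179757]
```

View pics/s11.png

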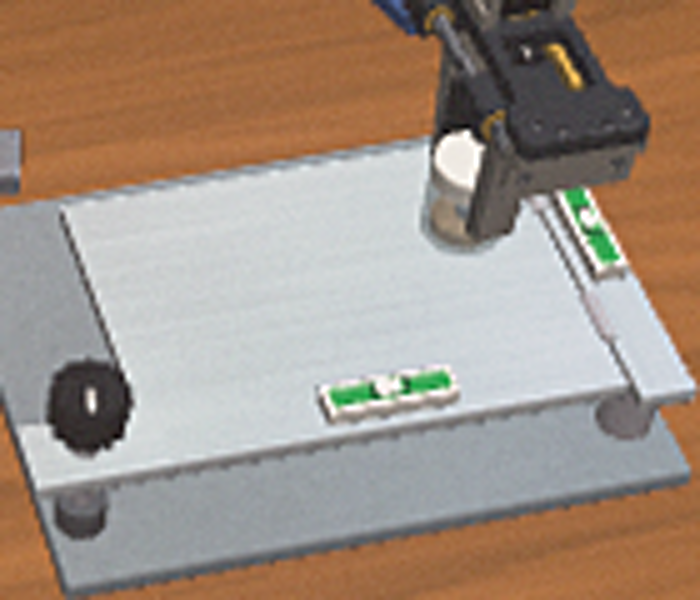

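```bash
python3 -m handwheel '{"translation":[[0,0,0],[0,0,0],[0,0,0],[0,0,-0.03],[0,0,-0.07]],"turn":[0,0,0,0,0],"grip":[0.07,0.07,0.07,0.07,0.07]}'
python3 -m handwheel '{"translation":[[0,0.01,-0.04],[0.004,0.051,-0.04],[0.008,0.092,-0.04],[0.012,0.133,-0.04],[0.017,0.174,-0.04]],"turn":[0,0,0,0,0],"grip":[0.07,0.07,0.07,0.07,0.07]}'
python3 -m handwheel '{"translation":[[0.005,0.041,0],[0.01,0.082,0],[0.015,0.123,0],[0.02,0.164,0],[0.025,0.205,0]],"turn":[0,0,0,0,0],"grip":[0.07,0.07,0.07,0.07,0.07]}'
python3 -m handwheel '{"translation":[[0.005,0.041,0],[0.01,0.082,0],[0.015,0.123,0],[0.02,0.164,0],[0.023,0.180,0]],"turn":[0,0,0,0,0],"grip":[0.07,0.07,0.07,0.07,0.07]}'
python3 jars.py w12.png
python3 to.py 0.57 -0.282 0.02 0
```

```text
time_s: 18.58
tool_pos: [0.5029, 0.2819, 0.1559]
ee_rot: [[1.0, 0.0, -0.007], [0.0, -1.0, -0.003], [-0.007, 0.003, -1.0]]
force: [1.4, 0.7, 0.2]
grip_width: 0.0694
time_s: 19.0
tool_pos: [0.5216, 0.1078, 0.1985]
ee_rot: [[1.0, 0.001, 0.001], [0.001, -1.0, -0.0], [0.001, 0.0, -1.0]]
force: [-0.2, -0.2, -0.2]
grip_width: 0.0698
time_s: 19.42
tool_pos: [0.5466, -0.0977, 0.1984]
ee_rot: [[1.0, -0.0, 0.0], [-0.0, -1.0, -0.0], [0.0, 0.0, -1.0]]
force: [1.8, -0.5, -0.9]
grip_width: 0.0703
time_s: 19.83
tool_pos: [0.5688, -0.2833, 0.1974]
ee_rot: [[1.0, -0.008, -0.001], [-0.008, -1.0, -0.002], [-0.001, 0.003, -1.0]]
force: [0.1, -0.6, -0.4]
grip_width: 0.0699
top lid n 345 [435.9 229. ] [ 0.5697 -0.2827] circ [ 0.5696 -0.2825] 10.5
top lid n 162 [500.3 305.5] [ 0.4128 -0.4038] circ [ 0.4137 -0.4083] 9.7
wrist lid n 2252 [317.7 214.8] [ 0.5732 -0.2811] circ [ 0.5732 -0.2811] 27.1
wrist lid n 1853 [302.5 322.1] [ 0.5601 -0.3715] circ [ 0.5605 -0.3712] 25.1
wrist lid n 332 [130.3 351.4] [ 0.4152 -0.3973] circ [ 0.4144 -0.3979] 15.0
t 19.93 pos [ 0.5691 -0.2801  0.1972] yaw -0.007 q7 0.011 F [-0.   0.9  0.1] w 0.0697
local delta mm [  1.1   1.9 177.2] rows 4.3
turn -0.007
```

View pics/w12.png

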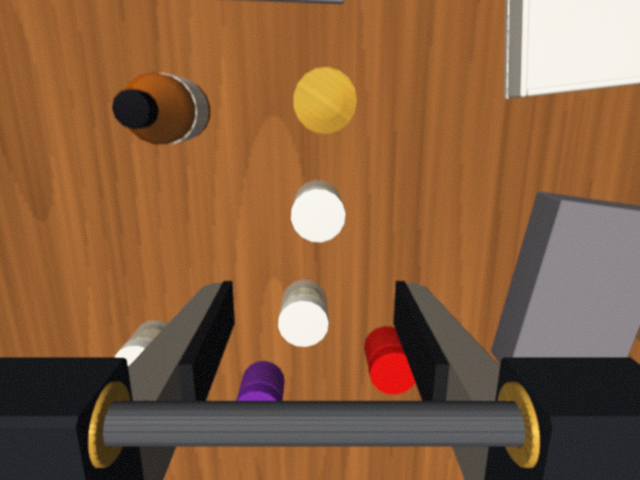

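```bash
python3 -m handwheel '{"translation":[[0.002,0.001,0.04],[0.002,0.001,0.08],[0.002,0.001,0.12],[0.002,0.001,0.155],[0.002,0.001,0.176]],"turn":[0,0,0,0,0],"grip":[0.07,0.07,0.07,0.07,0.07]}'
python3 -m handwheel '{"translation":[[0,0,0.001],[0,0,0.001],[0,0,0.001],[0,0,0.001],[0,0,0.001]],"turn":[0,0,0,0,0],"grip":[0.03,0.03,0.03,0.03,0.03]}' 12
python3 -m handwheel '{"translation":[[0,0,-0.02],[0,0,-0.05],[0,0,-0.09],[0,0,-0.13],[-0.004,-0.03,-0.155]],"turn":[0,0,0,0,0],"grip":[0.03,0.03,0.03,0.03,0.03]}'
python3 to.py 0.505 0.23 0.178 0
```

```text
time_s: 20.35
tool_pos: [0.5698, -0.2733, 0.0185]
ee_rot: [[1.0, 0.003, -0.004], [0.003, -1.0, 0.003], [-0.004, -0.003, -1.0]]
force: [-0.5, -0.3, -0.0]
grip_width: 0.07
time_s: 20.77
tool_pos: [0.5732, -0.2765, 0.0237]
ee_rot: [[1.0, 0.0, 0.003], [0.0, -1.0, -0.001], [0.003, 0.001, -1.0]]
force: [0.5, 0.9, 4.5]
grip_width: 0.0415
time_s: 21.18
tool_pos: [0.5693, -0.2532, 0.181]
ee_rot: [[1.0, -0.009, 0.006], [-0.009, -1.0, -0.006], [0.006, 0.006, -1.0]]
force: [0.6, -1.3, -0.4]
grip_width: 0.0417
t 21.18 pos [ 0.5693 -0.2532  0.181 ] yaw -0.009 q7 -0.047 F [ 0.6 -1.3 -0.4] w 0.0417
local delta mm [-6.870e+01 -4.826e+02 -1.000e-01] rows 11.7
turn -0.009
```

```bash
python3 -m handwheel '{"translation":[[-0.006,-0.041,0],[-0.012,-0.082,0],[-0.018,-0.123,0],[-0.024,-0.164,0],[-0.029,-0.204,0]],"turn":[0,0,0,0,0],"grip":[0.03,0.03,0.03,0.03,0.03]}'
python3 -m handwheel '{"translation":[[-0.006,-0.041,0],[-0.012,-0.082,0],[-0.018,-0.123,0],[-0.024,-0.164,0],[-0.029,-0.204,0]],"turn":[0,0,0,0,0],"grip":[0.03,0.03,0.03,0.03,0.03]}'
python3 -m handwheel '{"translation":[[-0.006,-0.038,0.01],[-0.011,-0.068,0.03],[-0.011,-0.07,0.05],[-0.011,-0.07,0.055],[-0.011,-0.07,0.055]],"turn":[0,0,0,0,0],"grip":[0.03,0.03,0.03,0.03,0.03]}'
python3 to.py 0.505 0.235 0.094 0
```

```text
time_s: 21.6
tool_pos: [0.5383, -0.0407, 0.1776]
ee_rot: [[1.0, -0.0, 0.002], [-0.0, -1.0, -0.001], [0.002, 0.001, -1.0]]
force: [0.9, 0.5, -2.0]
grip_width: 0.0418
time_s: 22.02
tool_pos: [0.5093, 0.1635, 0.1776]
ee_rot: [[1.0, 0.0, 0.002], [0.0, -1.0, -0.001], [0.002, 0.001, -1.0]]
force: [1.0, -0.0, -0.6]
grip_width: 0.0415
time_s: 22.43
tool_pos: [0.4981, 0.2308, 0.1207]
ee_rot: [[1.0, 0.001, -0.002], [0.001, -1.0, -0.002], [-0.002, 0.002, -1.0]]
force: [-0.8, -0.0, -1.0]
grip_width: 0.0416
t 22.43 pos [0.4981 0.2308 0.1207] yaw 0.001 q7 -0.966 F [-0.8 -0.  -1. ] w 0.0416
local delta mm [ 6.9 -4.2 26.6] rows 0.7
turn 0.001
```

```bash
python3 -m handwheel '{"translation":[[0.005,0,0.01],[0.007,0,0.018],[0.007,0,0.023],[0.007,0,0.026],[0.007,0,0.027]],"turn":[0,0,0,0,0],"grip":[0.03,0.03,0.03,0.03,0.03]}'
python3 -m handwheel '{"translation":[[0,0,0.0006],[0,0,0.0012],[0,0,0.0018],[0,0,0.0022],[0,0,0.0022]],"turn":[0,0,0,0,0],"grip":[0.03,0.03,0.03,0.03,0.03]}'
```

```text
time_s: 22.85
tool_pos: [0.5059, 0.2308, 0.0939]
ee_rot: [[1.0, -0.001, -0.001], [-0.001, -1.0, -0.0], [-0.001, 0.0, -1.0]]
force: [-0.4, -0.7, -0.8]
grip_width: 0.0414
time_s: 23.27
tool_pos: [0.5059, 0.2316, 0.0923]
ee_rot: [[1.0, -0.0, 0.0], [-0.0, -1.0, -0.0], [0.0, 0.0, -1.0]]
force: [-0.2, 0.0, -1.8]
grip_width: 0.0418
```

```bash
python3 -m handwheel '{"translation":[[0,0,0.0005],[0,0,0.001],[0,0,0.0015],[0,0,0.0015],[0,0,0.0015]],"turn":[0,0,0,0,0],"grip":[0.03,0.03,0.03,0.03,0.03]}'
python3 -m handwheel '{"translation":[[0,0,0.0005],[0,0,0.001],[0,0,0.001],[0,0,0.001],[0,0,0.001]],"turn":[0,0,0,0,0],"grip":[0.03,0.03,0.03,0.03,0.03]}'
```

```text
time_s: 23.68
tool_pos: [0.5059, 0.2317, 0.0907]
ee_rot: [[1.0, 0.0, 0.0], [0.0, -1.0, -0.0], [0.0, 0.0, -1.0]]
force: [0.2, 0.1, 0.5]
grip_width: 0.0416
time_s: 24.1
tool_pos: [0.506, 0.2318, 0.0905]
ee_rot: [[1.0, -0.0, 0.001], [-0.0, -1.0, -0.0], [0.001, 0.0, -1.0]]
force: [-1.3, -1.1, 6.8]
grip_width: 0.0418
```

```bash
python3 -m handwheel '{"translation":[[0,0,0],[0,0,0],[0,0,0],[0,0,-0.03],[0,0,-0.07]],"turn":[0,0,0,0,0],"grip":[0.07,0.07,0.07,0.07,0.07]}'
python3 -m handwheel '{"translation":[[0,0.01,-0.04],[0.004,0.051,-0.04],[0.008,0.092,-0.04],[0.012,0.133,-0.04],[0.016,0.174,-0.04]],"turn":[0,0,0,0,0],"grip":[0.07,0.07,0.07,0.07,0.07]}'
python3 -m handwheel '{"translation":[[0.004,0.041,0],[0.008,0.082,0],[0.012,0.123,0],[0.016,0.164,0],[0.018,0.205,0]],"turn":[0,0,0,0,0],"grip":[0.07,0.07,0.07,0.07,0.07]}'
python3 -m handwheel '{"translation":[[0.004,0.041,0],[0.008,0.082,0],[0.012,0.123,0],[0.016,0.164,0],[0.018,0.205,0]],"turn":[0,0,0,0,0],"grip":[0.07,0.07,0.07,0.07,0.07]}'
python3 to.py 0.558 -0.373 0.198 0
```

```text
time_s: 24.52
tool_pos: [0.5037, 0.2302, 0.1574]
ee_rot: [[1.0, 0.0, -0.007], [0.0, -1.0, -0.002], [-0.007, 0.002, -1.0]]
force: [1.1, -1.2, 0.9]
grip_width: 0.0696
time_s: 24.93
tool_pos: [0.5218, 0.0557, 0.1999]
ee_rot: [[1.0, 0.0, 0.001], [0.0, -1.0, -0.001], [0.001, 0.001, -1.0]]
force: [1.1, 0.3, 0.2]
grip_width: 0.0699
time_s: 25.35
tool_pos: [0.5397, -0.1497, 0.1996]
ee_rot: [[1.0, -0.0, 0.0], [-0.0, -1.0, -0.0], [0.0, 0.0, -1.0]]
force: [1.2, 0.9, 0.4]
grip_width: 0.0699
time_s: 25.77
tool_pos: [0.5577, -0.3546, 0.1994]
ee_rot: [[1.0, -0.0, -0.0], [-0.0, -1.0, 0.0], [-0.0, -0.0, -1.0]]
force: [1.4, 0.6, 0.3]
grip_width: 0.0704
t 25.77 pos [ 0.5577 -0.3546  0.1994] yaw -0.0 q7 0.137 F [1.4 0.6 0.3] w 0.0704
local delta mm [ 0.4 18.4  1.4] rows 0.4
turn -0.0
```

```bash
python3 -m handwheel '{"translation":[[0,0.014,0],[0,0.018,0],[0,0.018,0]],"turn":[0,0,0],"grip":[0.07,0.07,0.07]}'
python3 jars.py w13.png
python3 to.py 0.558 -0.373 0.02 0
```

```text
time_s: 26.02
tool_pos: [0.5574, -0.3707, 0.1989]
ee_rot: [[1.0, -0.002, -0.001], [-0.002, -1.0, 0.001], [-0.001, -0.001, -1.0]]
force: [-0.2, 0.0, 0.5]
grip_width: 0.0701
top lid n 349 [481.5 234.1] [ 0.5569 -0.3742] circ [ 0.5563 -0.374 ] 10.7
top lid n 361 [505.3 304.4] [ 0.4147 -0.414 ] circ [ 0.4146 -0.4142] 10.8
wrist lid n 2235 [315.1 224.3] [ 0.5603 -0.3731] circ [ 0.5603 -0.3729] 27.0
wrist lid n 2050 [137.9 271.8] [ 0.4192 -0.4124] circ [ 0.4194 -0.4126] 26.8
t 26.12 pos [ 0.5583 -0.3677  0.1997] yaw 0.003 q7 0.159 F [-0.4  0.5 -0.2] w 0.07
local delta mm [ -0.4   5.5 179.7] rows 4.3
turn 0.003
```

View pics/w13.png

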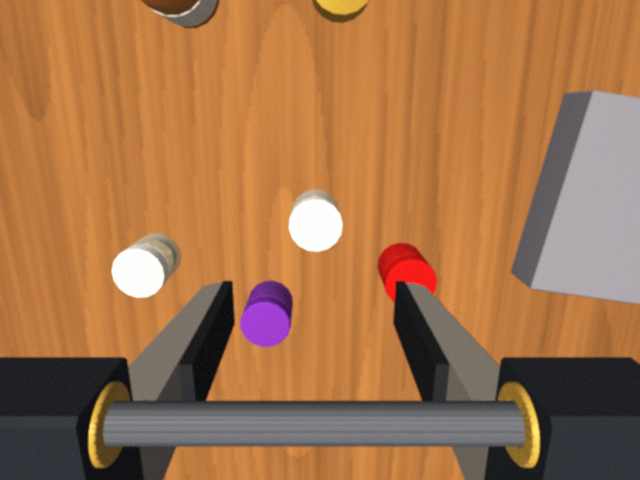

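```bash
python3 -m handwheel '{"translation":[[0.0,0.006,0.04],[0.0,0.006,0.08],[0.0,0.006,0.12],[0.0,0.006,0.155],[0.0,0.006,0.177]],"turn":[0,0,0,0,0],"grip":[0.07,0.07,0.07,0.07,0.07]}'
python3 -m handwheel '{"translation":[[0,0,0.001],[0,0,0.001],[0,0,0.001],[0,0,0.001],[0,0,0.001]],"turn":[0,0,0,0,0],"grip":[0.03,0.03,0.03,0.03,0.03]}' 12
python3 -m handwheel '{"translation":[[0,0,-0.02],[0,0,-0.05],[0,0,-0.09],[0,0,-0.13],[-0.004,-0.03,-0.155]],"turn":[0,0,0,0,0],"grip":[0.03,0.03,0.03,0.03,0.03]}'
python3 to.py 0.505 0.175 0.178 0
```

```text
time_s: 26.53
tool_pos: [0.5566, -0.3726, 0.0194]
ee_rot: [[1.0, 0.004, -0.003], [0.004, -1.0, 0.003], [-0.003, -0.003, -1.0]]
force: [0.3, -0.2, 0.1]
grip_width: 0.0701
time_s: 26.95
tool_pos: [0.5594, -0.3766, 0.0243]
ee_rot: [[1.0, 0.0, 0.003], [0.0, -1.0, -0.002], [0.003, 0.002, -1.0]]
force: [-0.4, 0.9, 3.0]
grip_width: 0.0414
time_s: 27.37
tool_pos: [0.5548, -0.3533, 0.1816]
ee_rot: [[1.0, -0.009, 0.006], [-0.009, -1.0, -0.007], [0.006, 0.007, -1.0]]
force: [0.4, -1.5, -0.1]
grip_width: 0.0419
t 27.37 pos [ 0.5548 -0.3533  0.1816] yaw -0.009 q7 0.114 F [ 0.4 -1.5 -0.1] w 0.0419
local delta mm [-5.440e+01 -5.279e+02 -1.000e-01] rows 12.7
turn -0.009
```

```bash
python3 -m handwheel '{"translation":[[-0.004,-0.041,0],[-0.008,-0.082,0],[-0.012,-0.123,0],[-0.016,-0.164,0],[-0.02,-0.205,0]],"turn":[0,0,0,0,0],"grip":[0.03,0.03,0.03,0.03,0.03]}'
python3 -m handwheel '{"translation":[[-0.004,-0.041,0],[-0.008,-0.082,0],[-0.012,-0.123,0],[-0.016,-0.164,0],[-0.02,-0.205,0]],"turn":[0,0,0,0,0],"grip":[0.03,0.03,0.03,0.03,0.03]}'
python3 to.py 0.505 0.171 0.12 0
```

```text
time_s: 27.78
tool_pos: [0.5335, -0.1398, 0.178]
ee_rot: [[1.0, -0.0, 0.002], [-0.0, -1.0, -0.002], [0.002, 0.002, -1.0]]
force: [1.0, -0.1, -0.3]
grip_width: 0.0415
time_s: 28.2
tool_pos: [0.5136, 0.0653, 0.1779]
ee_rot: [[1.0, -0.0, 0.002], [-0.0, -1.0, -0.001], [0.002, 0.001, -1.0]]
force: [0.6, 0.8, -0.5]
grip_width: 0.0422
t 28.2 pos [0.5136 0.0653 0.1779] yaw -0.0 q7 -0.587 F [ 0.6  0.8 -0.5] w 0.0422
local delta mm [  -8.8 -105.8   57.8] rows 2.9
turn -0.0
```

```bash
python3 -m handwheel '{"translation":[[-0.003,-0.041,0],[-0.006,-0.08,0],[-0.009,-0.106,0.01],[-0.009,-0.106,0.035],[-0.009,-0.106,0.055]],"turn":[0,0,0,0,0],"grip":[0.03,0.03,0.03,0.03,0.03]}'
python3 - <<'E'
from h import *
c=cam('wrist'); save(c,'w14.png')
E
python3 to.py 0.505 0.171 0.0945 0
```

```text
time_s: 28.62
tool_pos: [0.5048, 0.1723, 0.1225]
ee_rot: [[1.0, 0.004, 0.003], [0.004, -1.0, 0.001], [0.003, -0.001, -1.0]]
force: [0.1, -1.1, -1.4]
grip_width: 0.0417
t 28.67 pos [0.5027 0.1696 0.1185] yaw 0.002 q7 -0.857 F [-1.8 -0.6 -3.7] w 0.0415
local delta mm [ 2.4 -1.4 24. ] rows 0.6
turn 0.002
```

View pics/w14.png

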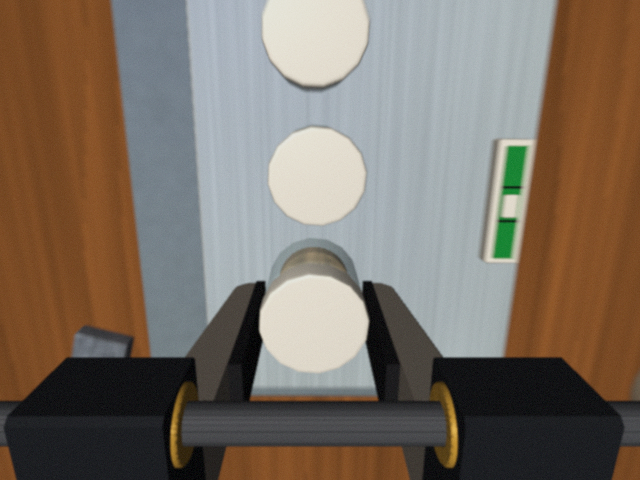

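```bash
python3 -m handwheel '{"translation":[[0,0,0.01],[0,0,0.018],[0,0,0.024],[0,0,0.027],[0,0,0.028]],"turn":[0,0,0,0,0],"grip":[0.03,0.03,0.03,0.03,0.03]}'
python3 -m handwheel '{"translation":[[0,0,0.0006],[0,0,0.0012],[0,0,0.0018],[0,0,0.0022],[0,0,0.0022]],"turn":[0,0,0,0,0],"grip":[0.03,0.03,0.03,0.03,0.03]}'
python3 -m handwheel '{"translation":[[0,0,0.0005],[0,0,0.001],[0,0,0.001],[0,0,0.001],[0,0,0.001]],"turn":[0,0,0,0,0],"grip":[0.03,0.03,0.03,0.03,0.03]}'
```

```text
time_s: 29.08
tool_pos: [0.505, 0.1693, 0.0937]
ee_rot: [[1.0, -0.001, 0.0], [-0.001, -1.0, -0.0], [0.0, 0.0, -1.0]]
force: [-0.0, 0.3, -0.5]
grip_width: 0.0418
time_s: 29.5
tool_pos: [0.505, 0.1696, 0.0916]
ee_rot: [[1.0, -0.0, 0.0], [-0.0, -1.0, 0.0], [0.0, -0.0, -1.0]]
force: [0.4, 1.0, -1.1]
grip_width: 0.0415
time_s: 29.92
tool_pos: [0.5051, 0.1698, 0.0913]
ee_rot: [[1.0, 0.0, 0.001], [0.0, -1.0, -0.0], [0.001, 0.0, -1.0]]
force: [-1.8, -1.3, 7.4]
grip_width: 0.0416
```

```bash
python3 -m handwheel '{"translation":[[0,0,0],[0,0,0],[0,0,0],[0,0,-0.03],[0,0,-0.07]],"turn":[0,0,0,0,0],"grip":[0.07,0.07,0.07,0.07,0.07]}'
python3 -m handwheel '{"translation":[[0,0.01,-0.04],[-0.007,0.05,-0.04],[-0.014,0.09,-0.04],[-0.021,0.13,-0.04],[-0.028,0.17,-0.04]],"turn":[0,0,0,0,0],"grip":[0.07,0.07,0.07,0.07,0.07]}'
python3 -m handwheel '{"translation":[[-0.006,0.04,0],[-0.012,0.08,0],[-0.018,0.12,0],[-0.024,0.16,0],[-0.03,0.2,0]],"turn":[0,0,0,0,0],"grip":[0.07,0.07,0.07,0.07,0.07]}'
python3 -m handwheel '{"translation":[[-0.006,0.04,0],[-0.012,0.08,0],[-0.018,0.12,0],[-0.024,0.16,0],[-0.03,0.2,0]],"turn":[0,0,0,0,0],"grip":[0.07,0.07,0.07,0.07,0.07]}'
python3 jars.py w15.png
python3 to.py 0.4165 -0.413 0.198 0
```

```text
time_s: 30.33
tool_pos: [0.5025, 0.1686, 0.1584]
ee_rot: [[1.0, 0.0, -0.007], [0.0, -1.0, -0.001], [-0.007, 0.001, -1.0]]
force: [1.9, -1.2, 0.7]
grip_width: 0.0694
time_s: 30.75
tool_pos: [0.4762, -0.0021, 0.2005]
ee_rot: [[1.0, 0.001, 0.0], [0.001, -1.0, -0.001], [0.0, 0.001, -1.0]]
force: [-0.0, 0.2, 0.0]
grip_width: 0.0701
time_s: 31.17
tool_pos: [0.446, -0.2025, 0.2005]
ee_rot: [[1.0, -0.0, 0.0], [-0.0, -1.0, -0.001], [0.0, 0.001, -1.0]]
force: [1.0, -0.4, 0.1]
grip_width: 0.0701
time_s: 31.58
tool_pos: [0.4159, -0.4025, 0.2003]
ee_rot: [[1.0, -0.0, -0.0], [-0.0, -1.0, -0.0], [-0.0, 0.0, -1.0]]
force: [0.4, 0.3, -0.3]
grip_width: 0.07
top lid n 356 [505.4 304.4] [ 0.4146 -0.4141] circ [ 0.4144 -0.4141] 10.7
wrist lid n 2256 [318.3 218.5] [ 0.4174 -0.4128] circ [ 0.4176 -0.4128] 27.1
t 31.68 pos [ 0.4136 -0.408   0.1992] yaw -0.011 q7 0.348 F [-0.3  0.5 -0.2] w 0.0698
local delta mm [3.  4.9 1.3] rows 0.1
turn -0.011
```

View pics/w15.png

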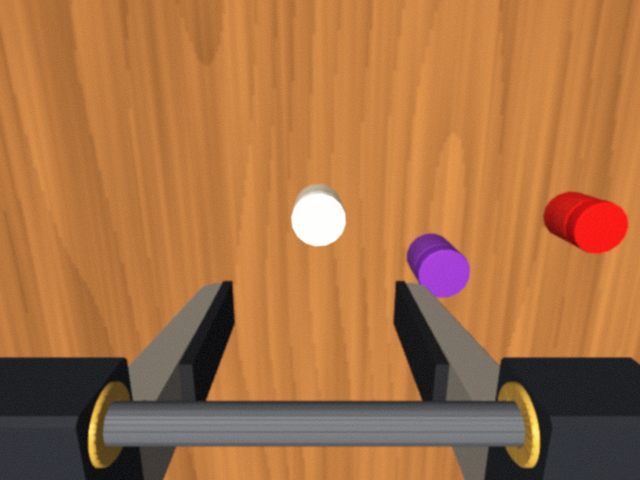

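```bash
python3 -m handwheel '{"translation":[[0.001,0.006,0.04],[0.001,0.006,0.08],[0.001,0.006,0.12],[0.001,0.006,0.155],[0.001,0.006,0.177]],"turn":[0,0,0,0,0],"grip":[0.07,0.07,0.07,0.07,0.07]}'
python3 -m handwheel '{"translation":[[0,0,0.001],[0,0,0.001],[0,0,0.001],[0,0,0.001],[0,0,0.001]],"turn":[0,0,0,0,0],"grip":[0.03,0.03,0.03,0.03,0.03]}' 12
python3 -m handwheel '{"translation":[[0,0,-0.02],[0,0,-0.05],[0,0,-0.09],[0,0,-0.13],[0.006,-0.03,-0.155]],"turn":[0,0,0,0,0],"grip":[0.03,0.03,0.03,0.03,0.03]}'
python3 to.py 0.505 0.118 0.178 0
```

```text
time_s: 32.1
tool_pos: [0.416, -0.4046, 0.0196]
ee_rot: [[1.0, 0.0, -0.003], [0.0, -1.0, 0.004], [-0.003, -0.004, -1.0]]
force: [-0.0, 0.4, 0.3]
grip_width: 0.07
time_s: 32.52
tool_pos: [0.4188, -0.4073, 0.0245]
ee_rot: [[1.0, -0.0, 0.002], [-0.0, -1.0, -0.002], [0.002, 0.002, -1.0]]
force: [0.5, -0.1, 2.1]
grip_width: 0.0423
time_s: 32.93
tool_pos: [0.4235, -0.3828, 0.182]
ee_rot: [[1.0, -0.009, 0.004], [-0.009, -1.0, -0.007], [0.004, 0.007, -1.0]]
force: [1.1, -1.2, -0.0]
grip_width: 0.0417
t 32.93 pos [ 0.4235 -0.3828  0.182 ] yaw -0.009 q7 0.288 F [ 1.1 -1.2 -0. ] w 0.0417
local delta mm [  77.2 -501.5    0.9] rows 12.2
turn -0.009
```

```bash
python3 -m handwheel '{"translation":[[0.006,-0.041,0],[0.012,-0.082,0],[0.019,-0.123,0],[0.025,-0.164,0],[0.031,-0.204,0]],"turn":[0,0,0,0,0],"grip":[0.03,0.03,0.03,0.03,0.03]}'
python3 -m handwheel '{"translation":[[0.006,-0.041,0],[0.012,-0.082,0],[0.019,-0.123,0],[0.025,-0.164,0],[0.031,-0.204,0]],"turn":[0,0,0,0,0],"grip":[0.03,0.03,0.03,0.03,0.03]}'
python3 to.py 0.505 0.122 0.178 0
```

```text
time_s: 33.35
tool_pos: [0.4549, -0.1707, 0.1787]
ee_rot: [[1.0, -0.0, 0.002], [-0.0, -1.0, -0.002], [0.002, 0.002, -1.0]]
force: [1.1, -0.4, -0.5]
grip_width: 0.0415
time_s: 33.77
tool_pos: [0.4861, 0.0335, 0.1787]
ee_rot: [[1.0, -0.0, 0.002], [-0.0, -1.0, -0.001], [0.002, 0.001, -1.0]]
force: [1.1, -0.0, -1.3]
grip_width: 0.0415
t 33.77 pos [0.4861 0.0335 0.1787] yaw -0.0 q7 -0.509 F [ 1.1 -0.  -1.3] w 0.0415
local delta mm [ 18.9 -88.5   0.6] rows 2.2
turn -0.0
```

```bash
python3 -m handwheel '{"translation":[[0.008,-0.038,0],[0.016,-0.076,0],[0.019,-0.0885,0.01],[0.019,-0.0885,0.035],[0.019,-0.0885,0.055]],"turn":[0,0,0,0,0],"grip":[0.03,0.03,0.03,0.03,0.03]}'
python3 - <<'E'
from h import *
c=cam('wrist'); save(c,'w16.png')
E
python3 to.py 0.505 0.122 0.0945 0
```

```text
time_s: 34.18
tool_pos: [0.5054, 0.1218, 0.123]
ee_rot: [[1.0, 0.003, 0.003], [0.003, -1.0, 0.0], [0.003, -0.0, -1.0]]
force: [-0.1, -0.6, -0.7]
grip_width: 0.0419
t 34.23 pos [0.5029 0.1199 0.1193] yaw 0.001 q7 -0.762 F [-0.7 -1.5 -3.7] w 0.042
local delta mm [ 2.2 -2.1 24.8] rows 0.6
turn 0.001
```

View pics/w16.png

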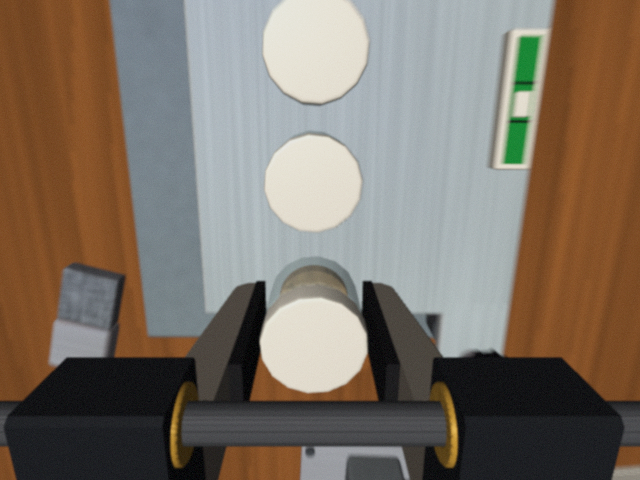

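Run:
```python
from h import *
c=cam('wrist'); 
print('edge',onz(c,240,312,.0666),'lid mid held',onz(c,315,340,.1193+.0255),'jar3',onz(c,313,182,.1166), bot.observe()['tool_pos'])
```

```text
edge [0.4617801  0.08872925 0.0666    ] lid mid held [0.50453808 0.11619153 0.1448    ] jar3 [0.50357516 0.1714965  0.1166    ] [0.50306891 0.11968792 0.12087105]
```

```bash
python3 -m handwheel '{"translation":[[0,-0.003,0.01],[0,-0.004,0.018],[0,-0.004,0.024],[0,-0.004,0.027],[0,-0.004,0.028]],"turn":[0,0,0,0,0],"grip":[0.03,0.03,0.03,0.03,0.03]}'
python3 -m handwheel '{"translation":[[0,0,0.0006],[0,0,0.0012],[0,0,0.0018],[0,0,0.0022],[0,0,0.0022]],"turn":[0,0,0,0,0],"grip":[0.03,0.03,0.03,0.03,0.03]}'
python3 -m handwheel '{"translation":[[0,0,0.0005],[0,0,0.001],[0,0,0.0013],[0,0,0.0013],[0,0,0.0013]],"turn":[0,0,0,0,0],"grip":[0.03,0.03,0.03,0.03,0.03]}'
```

```text
time_s: 34.7
tool_pos: [0.5048, 0.1238, 0.0943]
ee_rot: [[1.0, -0.0, -0.0], [-0.0, -1.0, -0.0], [-0.0, 0.0, -1.0]]
force: [0.4, 0.0, -0.5]
grip_width: 0.042
time_s: 35.12
tool_pos: [0.5049, 0.124, 0.0923]
ee_rot: [[1.0, -0.0, 0.0], [-0.0, -1.0, -0.0], [0.0, 0.0, -1.0]]
force: [-0.1, -0.2, -0.1]
grip_width: 0.0417
time_s: 35.53
tool_pos: [0.505, 0.1243, 0.0917]
ee_rot: [[1.0, 0.0, 0.001], [0.0, -1.0, -0.0], [0.001, 0.0, -1.0]]
force: [-1.7, 0.4, 7.3]
grip_width: 0.0417
```

Contact. Release, lift, then look with all cameras before pressing.

```bash
python3 -m handwheel '{"translation":[[0,0,0],[0,0,0],[0,0,0],[0,0,-0.03],[0,0,-0.07]],"turn":[0,0,0,0,0],"grip":[0.07,0.07,0.07,0.07,0.07]}'
python3 -m handwheel '{"translation":[[0,0.01,-0.04],[-0.002,0.05,-0.04],[-0.004,0.09,-0.04],[-0.006,0.13,-0.04],[-0.008,0.17,-0.04]],"turn":[-0.1,-0.22,-0.34,-0.46,-0.58],"grip":[0.07,0.03,0,0,0]}'
python3 -m handwheel '{"translation":[[0,0,0],[0,0,0],[0,0,0],[0,0,0],[0,0,0]],"turn":[-0.12,-0.24,-0.36,-0.48,-0.6],"grip":[0,0,0,0,0]}'
python3 -m handwheel '{"translation":[[0,0,0],[0,0,0],[0,0,0],[0,0,0],[0,0,0]],"turn":[-0.12,-0.24,-0.36,-0.36,-0.36],"grip":[0,0,0,0,0]}'
python3 - <<'E'
from h import *
c=cam('wrist'); save(c,'w17.png');print(proj(c,(0.49,-0.123,0.09)))
c=cam('top');save(c,'t17.png');c=cam('scene');save(c,'s17.png')
E
python3 to.py 0.49 -0.123 0.192 1.555
```

```text
time_s: 35.95
tool_pos: [0.5025, 0.1233, 0.159]
ee_rot: [[1.0, 0.0, -0.007], [0.0, -1.0, -0.0], [-0.007, 0.0, -1.0]]
force: [0.3, 0.3, -0.1]
grip_width: 0.0696
time_s: 36.37
tool_pos: [0.4967, -0.0461, 0.2013]
ee_rot: [[0.835, 0.55, 0.001], [0.55, -0.835, -0.001], [0.0, 0.001, -1.0]]
force: [0.9, -0.0, 0.1]
grip_width: 0.0453
time_s: 36.78
tool_pos: [0.4969, -0.0447, 0.2009]
ee_rot: [[0.38, 0.925, -0.0], [0.925, -0.38, -0.0], [-0.0, -0.0, -1.0]]
force: [0.2, -0.4, -0.1]
grip_width: 0.0119
time_s: 37.2
tool_pos: [0.4969, -0.0443, 0.2007]
ee_rot: [[0.039, 0.999, -0.0], [0.999, -0.039, 0.001], [0.001, -0.001, -1.0]]
force: [0.1, 0.1, -0.5]
grip_width: 0.0002
[198.04118209 226.26866508]
t 37.35 pos [ 0.497  -0.0444  0.201 ] yaw 1.533 q7 0.963 F [ 0.5 -0.2  0. ] w 0.0002
local delta mm [-78.8  -4.    9. ] rows 1.9
turn -0.022
```

View pics/t17.png

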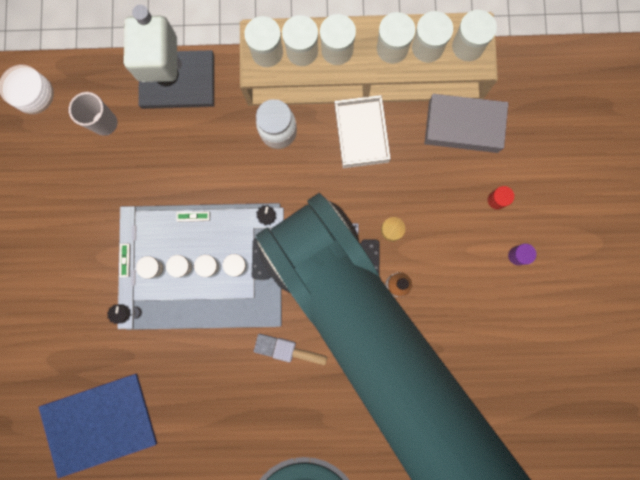

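View pics/s17.png

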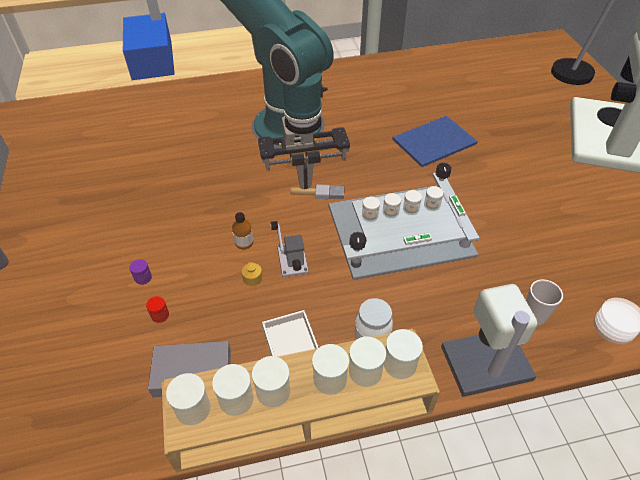

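View pics/w17.png

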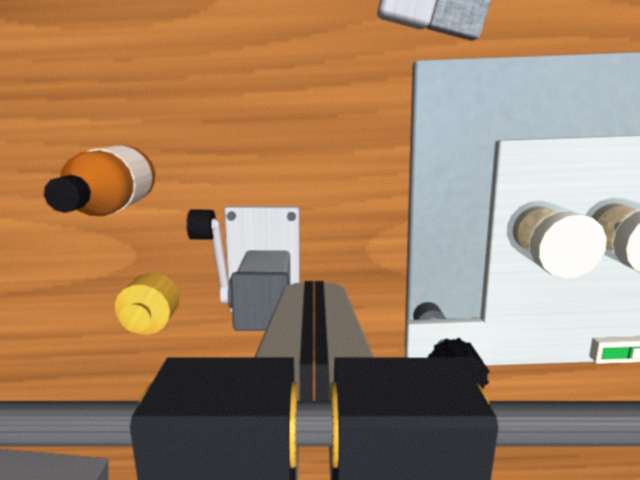

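```bash
python3 -m handwheel '{"translation":[[-0.035,-0.002,0],[-0.07,-0.003,0],[-0.078,-0.004,0.009],[-0.078,-0.004,0.009],[-0.078,-0.004,0.009]],"turn":[-0.02,-0.02,-0.02,-0.02,-0.02],"grip":[0,0,0,0,0]}'
python3 -m handwheel '{"translation":[[0,0,0],[0,0,0],[0,0,0]],"turn":[0,0,0],"grip":[0,0,0]}'
python3 to.py 0.49 -0.123 0.055 1.555
```

```text
time_s: 37.77
tool_pos: [0.4899, -0.1219, 0.1918]
ee_rot: [[0.017, 1.0, -0.001], [1.0, -0.017, 0.001], [0.0, -0.001, -1.0]]
force: [-0.2, -0.1, -0.6]
grip_width: 0.0006
time_s: 38.02
tool_pos: [0.4905, -0.1208, 0.1925]
ee_rot: [[0.013, 1.0, 0.001], [1.0, -0.013, -0.0], [-0.0, 0.001, -1.0]]
force: [-0.1, -0.4, 0.3]
grip_width: 0.0005
t 38.02 pos [ 0.4905 -0.1208  0.1925] yaw 1.558 q7 1.113 F [-0.1 -0.4  0.3] w 0.0005
local delta mm [ -2.2  -0.6 137.5] rows 3.3
turn 0.003
```

```bash
python3 -m handwheel '{"translation":[[-0.001,0,0.04],[-0.002,0,0.08],[-0.002,0,0.095],[-0.002,0,0.105],[-0.002,0,0.115]],"turn":[0,0,0,0,0],"grip":[0,0,0,0,0]}'
python3 -m handwheel '{"translation":[[0,0,0.008],[0,0,0.015],[0,0,0.02],[0,0,0.022],[0,0,0.022]],"turn":[0,0,0,0,0],"grip":[0,0,0,0,0]}'
python3 - <<'E'
from h import *
c=cam('wrist');P=cloud(c)
for u,v in [(310,272),(320,276)]: print(P[v,u].round(4))
print(bot.observe()['tool_pos'],bot.observe()['force'])
E
python3 -m handwheel '{"translation":[[0,0,-0.03],[0,0,-0.07],[0,0,-0.11],[0,0,-0.145],[0,0,-0.145]],"turn":[0,0,0,0,0],"grip":[0,0,0,0,0]}'
python3 -m handwheel '{"translation":[[-0.02,0.01,0],[-0.05,0.04,0],[-0.09,0.04,0],[-0.13,0.04,0],[-0.17,0.04,0]],"turn":[0,0,0,0,0],"grip":[0,0,0,0,0]}'
python3 -m handwheel '{"translation":[[-0.04,0,0],[-0.08,0,0],[-0.12,0,0],[-0.16,0,0],[-0.16,0,0]],"turn":[0,0,0,0,0],"grip":[0,0,0,0,0]}'
python3 - <<'E'
from h import *
c=cam('top');save(c,'t18.png');cv2.imwrite('pics/t18z.png',cv2.resize(c['pixels'][195:325,105:445],None,fx=2.3,fy=4,interpolation=cv2.INTER_CUBIC)[:,:,::-1])
c=cam('scene');save(c,'s18.png')
P=cloud(c);print(P[(abs(P[...,0]-.488)<.015)&(abs(P[...,1]+.1235)<.01)][:,2].max())
E
```

```text
time_s: 38.43
tool_pos: [0.4903, -0.1233, 0.0771]
ee_rot: [[0.014, 1.0, -0.001], [1.0, -0.014, 0.0], [0.0, -0.001, -1.0]]
force: [-1.7, 0.2, 3.3]
grip_width: 0.0004
time_s: 38.85
tool_pos: [0.4905, -0.1238, 0.0551]
ee_rot: [[0.015, 1.0, 0.001], [1.0, -0.015, 0.0], [0.0, 0.001, -1.0]]
force: [-1.9, 1.6, 3.2]
grip_width: 0.0004
[ 0.4799 -0.1259  0.0476]
[ 0.481  -0.1216  0.0498]
[ 0.49045915 -0.12381929  0.05532284] [-3.14144385  1.34221317  2.62186363]
time_s: 39.32
tool_pos: [0.4946, -0.1242, 0.2066]
ee_rot: [[0.016, 1.0, 0.011], [1.0, -0.016, -0.003], [-0.003, 0.011, -1.0]]
force: [2.1, 0.1, -0.4]
grip_width: 0.0005
time_s: 39.73
tool_pos: [0.5281, -0.2971, 0.2001]
ee_rot: [[0.015, 1.0, 0.001], [1.0, -0.015, -0.001], [-0.001, 0.001, -1.0]]
force: [0.7, -0.2, 0.1]
grip_width: 0.0006
time_s: 40.15
tool_pos: [0.5221, -0.4659, 0.1984]
ee_rot: [[0.03, 1.0, -0.0], [1.0, -0.03, -0.004], [-0.004, -0.0, -1.0]]
force: [-1.4, -0.2, -0.1]
grip_width: 0.0007
0.09324481521436678
```

View pics/t18z.png

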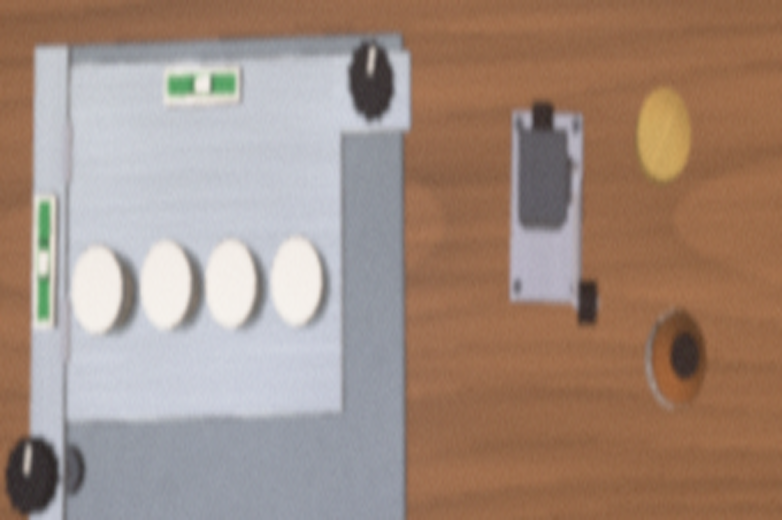

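View pics/s18.png

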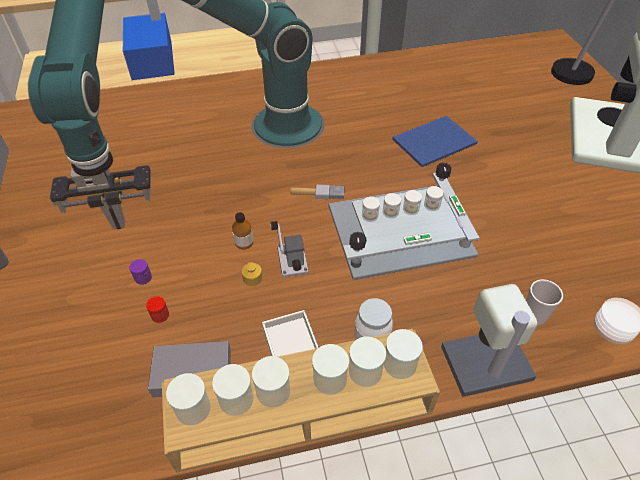

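```bash
python3 -c "
from cell import bot
print(bot.sign_off())"
```

```text
the job is handed in; nothing more can be done
None
```

The job is done and handed in at about 40 s of the 210 s limit; sign-off reported no verdict.

- **Levelling:** I turned knob B counter-clockwise by about 2.55 rad and knob A by about 1.54 rad. Before the first press, bubble A sat about 1 mm off centre and bubble B about 0 mm, with 3 mm allowed either way. Both still showed between their lines in the last pictures, with the jars on the plate.
- **Switch presses:** I pressed the roller about 35 mm down, once with the table empty and once after the last jar. The click needs 29 mm. I judged the clicks by depth and did not detect them directly. The roller was back up after each release.
- **Jars:** All four white-lidded jars stand upright in a row on the plate. One had been knocked about 4–5 cm aside before I reached it; I found it again in the images and placed it with the others. The rightmost jar has about 9 mm to the plate's edge.
- **Left alone:** In the last pictures the bottle and brass weight stand where they were, as do the purple and red look-alikes. The robot was clear of everything at hand-in.
- **Disagreements:** The wrist and overhead cameras differed by 2–4 mm on jar positions. I used values between them, which left some grasps about 5–6 mm off centre along the pads, but no jar slipped. No check failed.

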